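# Refill the axle-nut compartment of an assortment case with a scoop

### The arm

A 6-joint arm with a two-finger parallel gripper is mounted at the origin on the work surface. World frame = base frame: x ahead of the robot, y to its left, z up, the work surface at z = 0. Lengths are in m, angles in rad, forces in N, time in s.
With the tool pointing down it reaches from about 0.375 to 0.9 m from the base axis. Payload 3.1 kg.
Tool frame: the origin (TCP) lies on the front face of the gripper's body, between the roots of the fingers; the fingertips stand 70 mm ahead of it and the grasp point (between the pads) lies 51 mm ahead of it; z points along the fingers, y is the direction in which the jaws open and shut (so a half turn about z gives the same grasp; the last joint's range is limited). The gripper opens to 87 mm and grips with 3 to 60 N. Pads are 19 mm wide; open, the fingers measure 117 mm over their backs; the gripper's body (75 mm by 190 mm) begins 51 mm behind the grasp point.
Start: joints at [0.956, 0.527, 1.433, -0, 1.181, -0.178], TCP at [0.264, 0.566, 0.292] pointing down, gripper open.
Joint ranges: [-3.08, 3.08], [-0.75, 2.2], [0.22, 2.44], [-1.43, 4.57], [0, 2.65], [-2.85, 2.85]. Speed limits (rad/s): [2.79, 2.79, 3.14, 3.14, 3.14, 3.14].

### API

Orientations are given as a unit quaternion [x, y, z, w].
In Python, from cell import status, eyes, job gives the robot as it stands. The module is installed in compiled form; this text tells all that it offers.
- The arm moves only by the shell command python3 -m creep 'ROWS'. ROWS is JSON, a list of rows, each a list of 7 numbers: the shift along the tool's x, y, z in m, then the turn, a rotation vector about the tool's x, y, z in degrees, then the finger opening in m, from 0 to 0.087. In form: [[x, y, z, rx, ry, rz, fingers], ...]. A call has exactly 8 rows; each row is the pose to reach, as a shift and turn from the pose commanded when the call began, along the tool's axes at that moment; what a row does not reach only later rows make up. A row lasts 1/8 s, in which the tool goes at most 62.5 mm and 10.7 degrees, less where a joint would pass 70% of its speed; a pose out of reach is approached as far as the arm can. A call with a gripper value outside its range is refused whole. The fingers move at their own pace and stop on an object; the grip force is fixed at half the most. Time passes only in rows, so rows that repeat a pose let the fingers close, or fill a call up. It gives the time, the measured TCP pose, the force and the opening at its end, in the units of the state.
- status.get_obs(): the state, without advancing time (a new reading comes with each control period).
- eyes.capture(name): name is "scene" or "top" or "wrist"; returns (picture, depth): 480x640x3 uint8, red, green, blue; 480x640 float32, m along the optical axis (not along the pixel's ray), 0 where there is no reading.
- eyes.camera_info(name): a dict with "mtx" (3x3 intrinsics, pixels), "R" (3x3) and "t" (3): a world point X has camera coordinates R X + t; the wrist camera has in their place "mount" (4x4, takes a point from camera to tool coordinates, whose origin is the TCP and whose axes are the flange's). Camera axes: x right, y down, z forward; pixel columns grow to the right and rows downward; lengths in m; the calibration is good to about 2 mm. The wrist camera is an equidistant fisheye: a pixel r from the principal point sees the ray r / f radians off the axis. A picture is of the moment at which its call begins: read the wrist's pose just before it. camera_info takes no time and is no camera call.
- job.close_job(): hands the job in, once; it reports no verdict.
The state is a dict: "time": time; "joints": joint angles; "joint_velocities": joint speeds; "joint_efforts": joint torques, N m; "position": TCP position; "ee_rot": TCP orientation; "force": force on the tool from outside, world axes, zero at the start; "moment": the same for the moment, N m; "finger_gap": opening from 0.0 (shut) to 1.0 (fully open).
Only numpy, scipy, OpenCV 4.12 (cv2) and the standard library are available. Lean on these libraries where they do the work, as an engineer would, in place of code of your own. Each camera call takes 0.05 s, during which the arm holds its last target. There are 200 camera calls.

### The job

With the scoop, lift at least four of the six axle nuts out of the green stock bin and tip them into the large empty compartment of the black assortment case; keep the fingers off the oily nuts and leave none spilled. Lay the scoop back flat on its rubber mat, then shut the case's clear lid fully and only then fold the red latch down flat against the front of the case. Leave the other things on the bench where they lie.

Things in the scene. Friction and masses are not known exactly. Their poses are not given: they have to be found in the camera images.
- bin_floor (a point): Green open-fronted stock bin, fixed, 200 (x) x 100 (y) mm, walls and floor 4 thick. Back wall (+x end) 75 high; sides 75 high from the back to x = -30, then sloping down to the front wall (-x end, nearest the robot), only 22 high (all above the bench). Origin: centre of the inner floor, 4 mm above the bench; x to the back, z up. The nuts start flat in one layer between x = 0 and the back wall.
- scoop_grip (a point): Best grip point of the loose aluminium scoop (~180 g), mid black handle: 20 mm wide (y), 18 thick, flat sides, rising towards -x at 35 deg to the pan floor, 29 mm of grip on the pan's side of this point, 75 beyond. x to the lip, z up when flat. In these axes the lip (underside front edge) is at (123.6, 0, -55.8) mm, pan floor centre (80.6, 0, -53.8). Lying flat, this point is 55.8 mm up.
- scoop_pan (a point): Centre of the scoop pan's floor (top face, 2 mm above its flat underside); axes as scoop_grip. The pan is 85 mm long (x from -42 to +43 mm) and 80 mm wide (76 inside), with an upright rear wall 36 mm high, side walls falling from 36 mm at the rear to nothing 12 mm behind the lip, and an open front with a thin bevelled lip. Lies flat and is stable by itself.
- mat_top (a point): Centre of the top of the black rubber mat, fixed, 150 (x) x 130 (y) x 3 mm thick, top 3 mm above the bench. The scoop starts on it, pan on the mat, handle rising towards the robot.
- compartment (a point): Floor centre of the large empty compartment of the black assortment case (130 deep x 170 wide x 55 mm high, fixed). Compartment 124 (x) x 106 (y) mm inside, floor 4 mm above the bench, case rim 51 mm above this point. x from the case's front (robot side) to its hinge side, z up; the case's mid-width is at y = -28.5 mm. Small compartments on the -y side hold washers and screws and stay as they are.
- lid_hinge (a point): Point on the axis of the lid's hinge, on the case's rear (+x) top edge in the middle of its width, 55.5 mm above the bench. Moves with the lid; with the lid shut its x points from front to rear, y along the hinge, z up.
- lid_front (a point): Middle of the lid's front edge on its outer (upper) face, 130 mm from the hinge; lid is a clear plate 170 mm wide with red borders, 5 mm thick.
- lid (a joint): Angle of the clear lid of the case, rad: 0 shut, grows as it opens, at most 1.85 (leaning back beyond upright). A stiff hinge (about 0.11 N m) holds it wherever it is left. Starts open.
- latch_hinge (a point): Middle of the hinge line of the red latch on the lid's front edge (4.5 mm in front of it). The latch is a flat flap 60 mm wide, 3 mm thick, 36 mm long from this line to its free edge.
- latch_edge (a point): Middle of the red latch's free edge, 36 mm from its hinge line.
- latch (a joint): Angle of the latch, rad: 0 sticking out straight in the plane of the lid, grows as it folds down, 1.57 folded at a right angle to the lid, which with the lid shut is flat down against the case's front. It stays where it is left (stiffness 0.02 N m). Starts unfolded.
- nut1 (a point): Steel hexagon axle nut, loose, 22 mm across flats (25 mm across corners), 11 mm high, about 28 g, one of six alike, lightly oiled and slippery (friction about 0.2); this point is its centre, its z the nut's axis.
- nut2 (a point): Steel hexagon axle nut, loose, 22 mm across flats (25 mm across corners), 11 mm high, about 28 g, one of six alike, lightly oiled and slippery (friction about 0.2); this point is its centre, its z the nut's axis.
- nut3 (a point): Steel hexagon axle nut, loose, 22 mm across flats (25 mm across corners), 11 mm high, about 28 g, one of six alike, lightly oiled and slippery (friction about 0.2); this point is its centre, its z the nut's axis.
- nut4 (a point): Steel hexagon axle nut, loose, 22 mm across flats (25 mm across corners), 11 mm high, about 28 g, one of six alike, lightly oiled and slippery (friction about 0.2); this point is its centre, its z the nut's axis.
- nut5 (a point): Steel hexagon axle nut, loose, 22 mm across flats (25 mm across corners), 11 mm high, about 28 g, one of six alike, lightly oiled and slippery (friction about 0.2); this point is its centre, its z the nut's axis.
- nut6 (a point): Steel hexagon axle nut, loose, 22 mm across flats (25 mm across corners), 11 mm high, about 28 g, one of six alike, lightly oiled and slippery (friction about 0.2); this point is its centre, its z the nut's axis.
- cutters: Bystander: green-handled side cutters lying on the bench, 150 x 50 x 14 mm. Origin: centre of its underside.
- crimp_die: Bystander: dark steel crimping die, 46 x 24 x 26 mm. Origin: centre of its underside.
- cap_screw: Bystander: a cap screw, 40 x 13 mm, lying down. Origin: centre of its underside.
- offcut: Bystander: pine offcut, 130 x 70 x 40 mm. Origin: centre of its underside.
- hex_keys: Bystander: red hex-key holder, 60 x 30 x 25 mm. Origin: centre of its underside.
- ruler: Bystander: wooden ruler piece, 200 x 28 x 4 mm. Origin: centre of its underside.
There are look-alikes about, which are no part of the job. Leave any purple look-alike of the part that bears scoop_grip alone.

How it is judged:
On the way, in this order (a step that is already met when the one before it is completed fails the run):
1. At least four nuts lie in the scoop's pan, lifted clear above the bin (height (world z) of scoop_pan above 0.085 m and (distance between each of nut1, nut2, nut3, nut4 and scoop_pan below 0.05 m or distance between each of nut1, nut2, nut3, nut5 and scoop_pan below 0.05 m or distance between each of nut1, nut2, nut3, nut6 and scoop_pan below 0.05 m or distance between each of nut1, nut2, nut4, nut5 and scoop_pan below 0.05 m or distance between each of nut1, nut2, nut4, nut6 and scoop_pan below 0.05 m or distance between each of nut1, nut2, nut5, nut6 and scoop_pan below 0.05 m or distance between each of nut1, nut3, nut4, nut5 and scoop_pan below 0.05 m or distance between each of nut1, nut3, nut4, nut6 and scoop_pan below 0.05 m or distance between each of nut1, nut3, nut5, nut6 and scoop_pan below 0.05 m or distance between each of nut1, nut4, nut5, nut6 and scoop_pan below 0.05 m or distance between each of nut2, nut3, nut4, nut5 and scoop_pan below 0.05 m or distance between each of nut2, nut3, nut4, nut6 and scoop_pan below 0.05 m or distance between each of nut2, nut3, nut5, nut6 and scoop_pan below 0.05 m or distance between each of nut2, nut4, nut5, nut6 and scoop_pan below 0.05 m or distance between each of nut3, nut4, nut5, nut6 and scoop_pan below 0.05 m)), for 0.2 s.
2. At least four nuts lie in the large compartment of the case ((((distance between nut1 and compartment below 0.072 m and y of nut1 in the frame of compartment between -0.054 and 0.054 m) and (distance between nut2 and compartment below 0.072 m and y of nut2 in the frame of compartment between -0.054 and 0.054 m) and (distance between nut3 and compartment below 0.072 m and y of nut3 in the frame of compartment between -0.054 and 0.054 m) and (distance between nut4 and compartment below 0.072 m and y of nut4 in the frame of compartment between -0.054 and 0.054 m)) or ((distance between nut1 and compartment below 0.072 m and y of nut1 in the frame of compartment between -0.054 and 0.054 m) and (distance between nut2 and compartment below 0.072 m and y of nut2 in the frame of compartment between -0.054 and 0.054 m) and (distance between nut3 and compartment below 0.072 m and y of nut3 in the frame of compartment between -0.054 and 0.054 m) and (distance between nut5 and compartment below 0.072 m and y of nut5 in the frame of compartment between -0.054 and 0.054 m)) or ((distance between nut1 and compartment below 0.072 m and y of nut1 in the frame of compartment between -0.054 and 0.054 m) and (distance between nut2 and compartment below 0.072 m and y of nut2 in the frame of compartment between -0.054 and 0.054 m) and (distance between nut3 and compartment below 0.072 m and y of nut3 in the frame of compartment between -0.054 and 0.054 m) and (distance between nut6 and compartment below 0.072 m and y of nut6 in the frame of compartment between -0.054 and 0.054 m)) or ((distance between nut1 and compartment below 0.072 m and y of nut1 in the frame of compartment between -0.054 and 0.054 m) and (distance between nut2 and compartment below 0.072 m and y of nut2 in the frame of compartment between -0.054 and 0.054 m) and (distance between nut4 and compartment below 0.072 m and y of nut4 in the frame of compartment between -0.054 and 0.054 m) and (distance between nut5 and compartment below 0.072 m and y of nut5 in the frame of compartment between -0.054 and 0.054 m)) or ((distance between nut1 and compartment below 0.072 m and y of nut1 in the frame of compartment between -0.054 and 0.054 m) and (distance between nut2 and compartment below 0.072 m and y of nut2 in the frame of compartment between -0.054 and 0.054 m) and (distance between nut4 and compartment below 0.072 m and y of nut4 in the frame of compartment between -0.054 and 0.054 m) and (distance between nut6 and compartment below 0.072 m and y of nut6 in the frame of compartment between -0.054 and 0.054 m)) or ((distance between nut1 and compartment below 0.072 m and y of nut1 in the frame of compartment between -0.054 and 0.054 m) and (distance between nut2 and compartment below 0.072 m and y of nut2 in the frame of compartment between -0.054 and 0.054 m) and (distance between nut5 and compartment below 0.072 m and y of nut5 in the frame of compartment between -0.054 and 0.054 m) and (distance between nut6 and compartment below 0.072 m and y of nut6 in the frame of compartment between -0.054 and 0.054 m)) or ((distance between nut1 and compartment below 0.072 m and y of nut1 in the frame of compartment between -0.054 and 0.054 m) and (distance between nut3 and compartment below 0.072 m and y of nut3 in the frame of compartment between -0.054 and 0.054 m) and (distance between nut4 and compartment below 0.072 m and y of nut4 in the frame of compartment between -0.054 and 0.054 m) and (distance between nut5 and compartment below 0.072 m and y of nut5 in the frame of compartment between -0.054 and 0.054 m)) or ((distance between nut1 and compartment below 0.072 m and y of nut1 in the frame of compartment between -0.054 and 0.054 m) and (distance between nut3 and compartment below 0.072 m and y of nut3 in the frame of compartment between -0.054 and 0.054 m) and (distance between nut4 and compartment below 0.072 m and y of nut4 in the frame of compartment between -0.054 and 0.054 m) and (distance between nut6 and compartment below 0.072 m and y of nut6 in the frame of compartment between -0.054 and 0.054 m)) or ((distance between nut1 and compartment below 0.072 m and y of nut1 in the frame of compartment between -0.054 and 0.054 m) and (distance between nut3 and compartment below 0.072 m and y of nut3 in the frame of compartment between -0.054 and 0.054 m) and (distance between nut5 and compartment below 0.072 m and y of nut5 in the frame of compartment between -0.054 and 0.054 m) and (distance between nut6 and compartment below 0.072 m and y of nut6 in the frame of compartment between -0.054 and 0.054 m)) or ((distance between nut1 and compartment below 0.072 m and y of nut1 in the frame of compartment between -0.054 and 0.054 m) and (distance between nut4 and compartment below 0.072 m and y of nut4 in the frame of compartment between -0.054 and 0.054 m) and (distance between nut5 and compartment below 0.072 m and y of nut5 in the frame of compartment between -0.054 and 0.054 m) and (distance between nut6 and compartment below 0.072 m and y of nut6 in the frame of compartment between -0.054 and 0.054 m)) or ((distance between nut2 and compartment below 0.072 m and y of nut2 in the frame of compartment between -0.054 and 0.054 m) and (distance between nut3 and compartment below 0.072 m and y of nut3 in the frame of compartment between -0.054 and 0.054 m) and (distance between nut4 and compartment below 0.072 m and y of nut4 in the frame of compartment between -0.054 and 0.054 m) and (distance between nut5 and compartment below 0.072 m and y of nut5 in the frame of compartment between -0.054 and 0.054 m)) or ((distance between nut2 and compartment below 0.072 m and y of nut2 in the frame of compartment between -0.054 and 0.054 m) and (distance between nut3 and compartment below 0.072 m and y of nut3 in the frame of compartment between -0.054 and 0.054 m) and (distance between nut4 and compartment below 0.072 m and y of nut4 in the frame of compartment between -0.054 and 0.054 m) and (distance between nut6 and compartment below 0.072 m and y of nut6 in the frame of compartment between -0.054 and 0.054 m)) or ((distance between nut2 and compartment below 0.072 m and y of nut2 in the frame of compartment between -0.054 and 0.054 m) and (distance between nut3 and compartment below 0.072 m and y of nut3 in the frame of compartment between -0.054 and 0.054 m) and (distance between nut5 and compartment below 0.072 m and y of nut5 in the frame of compartment between -0.054 and 0.054 m) and (distance between nut6 and compartment below 0.072 m and y of nut6 in the frame of compartment between -0.054 and 0.054 m)) or ((distance between nut2 and compartment below 0.072 m and y of nut2 in the frame of compartment between -0.054 and 0.054 m) and (distance between nut4 and compartment below 0.072 m and y of nut4 in the frame of compartment between -0.054 and 0.054 m) and (distance between nut5 and compartment below 0.072 m and y of nut5 in the frame of compartment between -0.054 and 0.054 m) and (distance between nut6 and compartment below 0.072 m and y of nut6 in the frame of compartment between -0.054 and 0.054 m)) or ((distance between nut3 and compartment below 0.072 m and y of nut3 in the frame of compartment between -0.054 and 0.054 m) and (distance between nut4 and compartment below 0.072 m and y of nut4 in the frame of compartment between -0.054 and 0.054 m) and (distance between nut5 and compartment below 0.072 m and y of nut5 in the frame of compartment between -0.054 and 0.054 m) and (distance between nut6 and compartment below 0.072 m and y of nut6 in the frame of compartment between -0.054 and 0.054 m)))), for 0.2 s.
3. The scoop lies flat on the rubber mat again and is let go (x of scoop_pan in the frame of mat_top between -0.045 and 0.045 m and y of scoop_pan in the frame of mat_top between -0.035 and 0.035 m and z of scoop_pan in the frame of mat_top between -0.002 and 0.006 m and angle between scoop_pan's own z axis and vertical below 0.1 rad and contact force between the fingers and scoop below 0.1 N), for 0.3 s.
4. The lid is shut (value of joint lid below 0.04 rad), for 0.1 s.
At the end, for the whole second after the job is handed in: At least four nuts in the large compartment, the rest there or in the bin; scoop free and flat (0.1 rad) on the mat, pan centre within 45 mm along and 35 mm across of the mat centre; lid shut within 0.04 rad, latch folded past 1.40 rad (all of step 3 and (((distance between nut1 and compartment below 0.072 m and y of nut1 in the frame of compartment between -0.054 and 0.054 m) and (distance between nut2 and compartment below 0.072 m and y of nut2 in the frame of compartment between -0.054 and 0.054 m) and (distance between nut3 and compartment below 0.072 m and y of nut3 in the frame of compartment between -0.054 and 0.054 m) and (distance between nut4 and compartment below 0.072 m and y of nut4 in the frame of compartment between -0.054 and 0.054 m)) or ((distance between nut1 and compartment below 0.072 m and y of nut1 in the frame of compartment between -0.054 and 0.054 m) and (distance between nut2 and compartment below 0.072 m and y of nut2 in the frame of compartment between -0.054 and 0.054 m) and (distance between nut3 and compartment below 0.072 m and y of nut3 in the frame of compartment between -0.054 and 0.054 m) and (distance between nut5 and compartment below 0.072 m and y of nut5 in the frame of compartment between -0.054 and 0.054 m)) or ((distance between nut1 and compartment below 0.072 m and y of nut1 in the frame of compartment between -0.054 and 0.054 m) and (distance between nut2 and compartment below 0.072 m and y of nut2 in the frame of compartment between -0.054 and 0.054 m) and (distance between nut3 and compartment below 0.072 m and y of nut3 in the frame of compartment between -0.054 and 0.054 m) and (distance between nut6 and compartment below 0.072 m and y of nut6 in the frame of compartment between -0.054 and 0.054 m)) or ((distance between nut1 and compartment below 0.072 m and y of nut1 in the frame of compartment between -0.054 and 0.054 m) and (distance between nut2 and compartment below 0.072 m and y of nut2 in the frame of compartment between -0.054 and 0.054 m) and (distance between nut4 and compartment below 0.072 m and y of nut4 in the frame of compartment between -0.054 and 0.054 m) and (distance between nut5 and compartment below 0.072 m and y of nut5 in the frame of compartment between -0.054 and 0.054 m)) or ((distance between nut1 and compartment below 0.072 m and y of nut1 in the frame of compartment between -0.054 and 0.054 m) and (distance between nut2 and compartment below 0.072 m and y of nut2 in the frame of compartment between -0.054 and 0.054 m) and (distance between nut4 and compartment below 0.072 m and y of nut4 in the frame of compartment between -0.054 and 0.054 m) and (distance between nut6 and compartment below 0.072 m and y of nut6 in the frame of compartment between -0.054 and 0.054 m)) or ((distance between nut1 and compartment below 0.072 m and y of nut1 in the frame of compartment between -0.054 and 0.054 m) and (distance between nut2 and compartment below 0.072 m and y of nut2 in the frame of compartment between -0.054 and 0.054 m) and (distance between nut5 and compartment below 0.072 m and y of nut5 in the frame of compartment between -0.054 and 0.054 m) and (distance between nut6 and compartment below 0.072 m and y of nut6 in the frame of compartment between -0.054 and 0.054 m)) or ((distance between nut1 and compartment below 0.072 m and y of nut1 in the frame of compartment between -0.054 and 0.054 m) and (distance between nut3 and compartment below 0.072 m and y of nut3 in the frame of compartment between -0.054 and 0.054 m) and (distance between nut4 and compartment below 0.072 m and y of nut4 in the frame of compartment between -0.054 and 0.054 m) and (distance between nut5 and compartment below 0.072 m and y of nut5 in the frame of compartment between -0.054 and 0.054 m)) or ((distance between nut1 and compartment below 0.072 m and y of nut1 in the frame of compartment between -0.054 and 0.054 m) and (distance between nut3 and compartment below 0.072 m and y of nut3 in the frame of compartment between -0.054 and 0.054 m) and (distance between nut4 and compartment below 0.072 m and y of nut4 in the frame of compartment between -0.054 and 0.054 m) and (distance between nut6 and compartment below 0.072 m and y of nut6 in the frame of compartment between -0.054 and 0.054 m)) or ((distance between nut1 and compartment below 0.072 m and y of nut1 in the frame of compartment between -0.054 and 0.054 m) and (distance between nut3 and compartment below 0.072 m and y of nut3 in the frame of compartment between -0.054 and 0.054 m) and (distance between nut5 and compartment below 0.072 m and y of nut5 in the frame of compartment between -0.054 and 0.054 m) and (distance between nut6 and compartment below 0.072 m and y of nut6 in the frame of compartment between -0.054 and 0.054 m)) or ((distance between nut1 and compartment below 0.072 m and y of nut1 in the frame of compartment between -0.054 and 0.054 m) and (distance between nut4 and compartment below 0.072 m and y of nut4 in the frame of compartment between -0.054 and 0.054 m) and (distance between nut5 and compartment below 0.072 m and y of nut5 in the frame of compartment between -0.054 and 0.054 m) and (distance between nut6 and compartment below 0.072 m and y of nut6 in the frame of compartment between -0.054 and 0.054 m)) or ((distance between nut2 and compartment below 0.072 m and y of nut2 in the frame of compartment between -0.054 and 0.054 m) and (distance between nut3 and compartment below 0.072 m and y of nut3 in the frame of compartment between -0.054 and 0.054 m) and (distance between nut4 and compartment below 0.072 m and y of nut4 in the frame of compartment between -0.054 and 0.054 m) and (distance between nut5 and compartment below 0.072 m and y of nut5 in the frame of compartment between -0.054 and 0.054 m)) or ((distance between nut2 and compartment below 0.072 m and y of nut2 in the frame of compartment between -0.054 and 0.054 m) and (distance between nut3 and compartment below 0.072 m and y of nut3 in the frame of compartment between -0.054 and 0.054 m) and (distance between nut4 and compartment below 0.072 m and y of nut4 in the frame of compartment between -0.054 and 0.054 m) and (distance between nut6 and compartment below 0.072 m and y of nut6 in the frame of compartment between -0.054 and 0.054 m)) or ((distance between nut2 and compartment below 0.072 m and y of nut2 in the frame of compartment between -0.054 and 0.054 m) and (distance between nut3 and compartment below 0.072 m and y of nut3 in the frame of compartment between -0.054 and 0.054 m) and (distance between nut5 and compartment below 0.072 m and y of nut5 in the frame of compartment between -0.054 and 0.054 m) and (distance between nut6 and compartment below 0.072 m and y of nut6 in the frame of compartment between -0.054 and 0.054 m)) or ((distance between nut2 and compartment below 0.072 m and y of nut2 in the frame of compartment between -0.054 and 0.054 m) and (distance between nut4 and compartment below 0.072 m and y of nut4 in the frame of compartment between -0.054 and 0.054 m) and (distance between nut5 and compartment below 0.072 m and y of nut5 in the frame of compartment between -0.054 and 0.054 m) and (distance between nut6 and compartment below 0.072 m and y of nut6 in the frame of compartment between -0.054 and 0.054 m)) or ((distance between nut3 and compartment below 0.072 m and y of nut3 in the frame of compartment between -0.054 and 0.054 m) and (distance between nut4 and compartment below 0.072 m and y of nut4 in the frame of compartment between -0.054 and 0.054 m) and (distance between nut5 and compartment below 0.072 m and y of nut5 in the frame of compartment between -0.054 and 0.054 m) and (distance between nut6 and compartment below 0.072 m and y of nut6 in the frame of compartment between -0.054 and 0.054 m))) and ((distance between nut1 and compartment below 0.072 m and y of nut1 in the frame of compartment between -0.054 and 0.054 m) or (x of nut1 in the frame of bin_floor between -0.098 and 0.098 m and y of nut1 in the frame of bin_floor between -0.048 and 0.048 m and z of nut1 in the frame of bin_floor between 0 and 0.06 m)) and ((distance between nut2 and compartment below 0.072 m and y of nut2 in the frame of compartment between -0.054 and 0.054 m) or (x of nut2 in the frame of bin_floor between -0.098 and 0.098 m and y of nut2 in the frame of bin_floor between -0.048 and 0.048 m and z of nut2 in the frame of bin_floor between 0 and 0.06 m)) and ((distance between nut3 and compartment below 0.072 m and y of nut3 in the frame of compartment between -0.054 and 0.054 m) or (x of nut3 in the frame of bin_floor between -0.098 and 0.098 m and y of nut3 in the frame of bin_floor between -0.048 and 0.048 m and z of nut3 in the frame of bin_floor between 0 and 0.06 m)) and ((distance between nut4 and compartment below 0.072 m and y of nut4 in the frame of compartment between -0.054 and 0.054 m) or (x of nut4 in the frame of bin_floor between -0.098 and 0.098 m and y of nut4 in the frame of bin_floor between -0.048 and 0.048 m and z of nut4 in the frame of bin_floor between 0 and 0.06 m)) and ((distance between nut5 and compartment below 0.072 m and y of nut5 in the frame of compartment between -0.054 and 0.054 m) or (x of nut5 in the frame of bin_floor between -0.098 and 0.098 m and y of nut5 in the frame of bin_floor between -0.048 and 0.048 m and z of nut5 in the frame of bin_floor between 0 and 0.06 m)) and ((distance between nut6 and compartment below 0.072 m and y of nut6 in the frame of compartment between -0.054 and 0.054 m) or (x of nut6 in the frame of bin_floor between -0.098 and 0.098 m and y of nut6 in the frame of bin_floor between -0.048 and 0.048 m and z of nut6 in the frame of bin_floor between 0 and 0.06 m)) and value of joint lid below 0.04 rad and value of joint latch above 1.4 rad); the robot touches nothing.
It fails at once if A finger touches a nut (contact force between the fingers and axle_nut1 above 0.3 N or contact force between the fingers and axle_nut2 above 0.3 N or contact force between the fingers and axle_nut3 above 0.3 N or contact force between the fingers and axle_nut4 above 0.3 N or contact force between the fingers and axle_nut5 above 0.3 N or contact force between the fingers and axle_nut6 above 0.3 N).
It fails at once if The latch is folded down while the lid is still open (value of joint latch above 0.9 rad and value of joint lid above 0.25 rad).
It fails at once if A bystander is pushed more than 30 mm from its place (distance of any of cutters, crimp_die, cap_screw, offcut, hex_keys, ruler from where it was at the start of the episode above 0.03 m).
It also fails if it takes over 72 s, if anything falls off the work surface, if the arm or the gripper's body presses on something with over 40 N, if the wrist force passes 120 N, or if a joint passes its speed limit or range.

## Working session

There is one attempt and no reset: what is moved stays moved. The work goes in short steps, Python scripts to look and compute and a shell command to move; the robot and the scene stay as the last step left them, time stands still between calls to the robot, and variables do not carry over. Pictures are saved under pics/ and viewed, about 8 in all and at most 12, crops included, and the job is handed in when it is done.

```bash
ls; mkdir -p pics; cat > h.py <<'E'
import numpy as np, cv2
from cell import status, eyes, job
from scipy.spatial.transform import Rotation as R
def snap(n,f):
    im,d=eyes.capture(n); cv2.imwrite(f'pics/{f}.png',im[:,:,::-1]); np.save(f'pics/{f}.npy',d); return im,d
def world(n,d,pts,w=1):
    c=eyes.camera_info(n); K=c['mtx']; out=[]
    for u,v in pts:
        p=d[v-w:v+w+1,u-w:u+w+1]; p=p[p>0]; z=np.median(p) if len(p) else np.nan
        x=np.linalg.solve(K,[u,v,1])*z
        out.append(np.array(c['R']).T@(x-c['t']))
    return np.array(out)
def proj(n,P):
    c=eyes.camera_info(n); q=(np.array(c['R'])@np.atleast_2d(P).T).T+c['t']; q=q@np.array(c['mtx']).T; return q[:,:2]/q[:,2:]
E
python3 - <<'E'
from h import *
np.set_printoptions(precision=4,suppress=True)
print(status.get_obs())
for n in('scene','top'): snap(n,n); print(eyes.camera_info(n))
print(eyes.camera_info('wrist'))
E
```

```text
pics
{'time': 0.0, 'joints': array([ 0.9555,  0.5285,  1.4339, -0.    ,  1.1814, -0.1785]), 'joint_velocities': array([ 0.0006, -0.0004, -0.0022,  0.0014,  0.001 ,  0.0006]), 'joint_efforts': array([ -0.0016, -44.0035, -17.6593,   0.0632,   0.0582,  -0.0001]), 'position': array([0.2641, 0.5659, 0.2913]), 'ee_rot': array([ 0.2167,  0.9762, -0.001 , -0.0004]), 'force': array([ 0.3975,  0.3958, -0.0228]), 'moment': array([ 0.042 ,  0.0978, -0.0203]), 'finger_gap': 0.996551827092259}
{'mtx': array([[504.2074,   0.    , 315.7301],
       [  0.    , 504.2074, 240.1375],
       [  0.    ,   0.    ,   1.    ]]), 'R': array([[ 0.7237,  0.6901, -0.0041],
       [ 0.4284, -0.4539, -0.7813],
       [-0.5411,  0.5637, -0.6241]]), 't': array([-0.3002, -0.1277,  1.5011])}
{'mtx': array([[453.2689,   0.    , 319.5004],
       [  0.    , 453.2689, 238.3786],
       [  0.    ,   0.    ,   1.    ]]), 'R': array([[-0.0109, -0.9998, -0.0163],
       [-0.9926,  0.0128, -0.1209],
       [ 0.1211,  0.0149, -0.9925]]), 't': array([0.0176, 0.4255, 1.1444])}
{'mtx': array([[371.6483,   0.    , 318.3356],
       [  0.    , 371.6483, 244.7498],
       [  0.    ,   0.    ,   1.    ]]), 'mount': array([[ 0.0007, -0.9695, -0.2449,  0.066 ],
       [ 1.    ,  0.0005,  0.001 ,  0.0011],
       [-0.0009, -0.2449,  0.9695, -0.0919],
       [ 0.    ,  0.    ,  0.    ,  1.    ]])}
```

View pics/top.png

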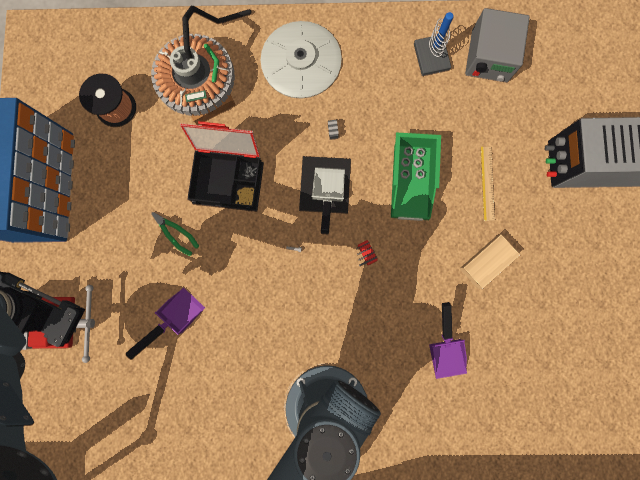

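View pics/scene.png

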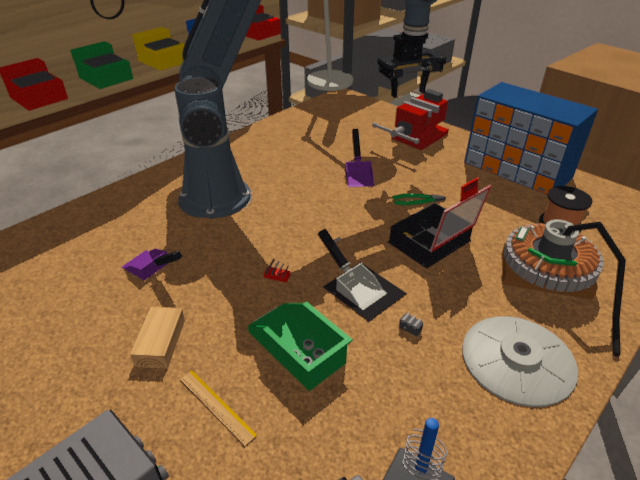

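The top view shows three scoops: purple at (180,312), purple at (449,358), and aluminium on the black mat at (327,188). The aluminium one on the mat fits the description. The case is at (225,180) with its lid leaning back, and the bin is at (415,175) with its nuts at the back. I'll enlarge to confirm.

```bash
python3 - <<'E'
from h import *
np.set_printoptions(precision=4,suppress=True)
im=cv2.imread('pics/top.png')[112:248,175:455]; cv2.imwrite('pics/topc.png',cv2.resize(im,None,fx=2.85,fy=2.85,interpolation=cv2.INTER_CUBIC))
im=cv2.imread('pics/scene.png')[170:390,240:500]; cv2.imwrite('pics/scc.png',cv2.resize(im,None,fx=2.7,fy=2.7,interpolation=cv2.INTER_CUBIC))
E
```

```text
(no output)
```

View pics/topc.png

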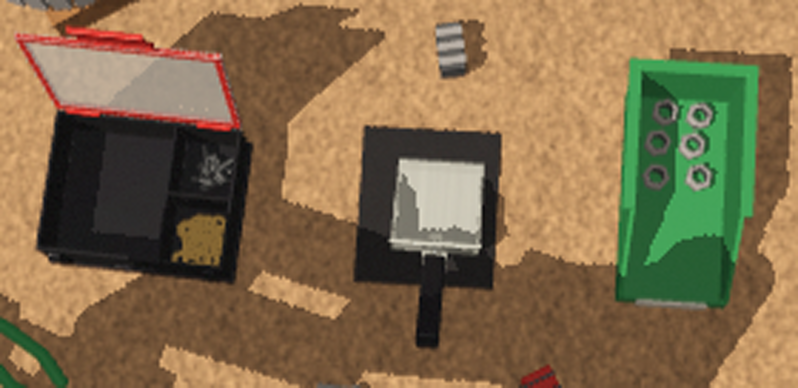

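The crop confirms a bare aluminium pan at crop (437,205) with a black handle running down to (428,340). Six nuts sit in the bin between crop (656,112) and (700,177). Next I'll measure everything from the depth image.

```bash
python3 - <<'E'
from h import *
np.set_printoptions(precision=4,suppress=True)
im=cv2.imread('pics/top.png'); d=np.load('pics/top.npy'); c=eyes.camera_info('top'); Rm=np.array(c['R'])
print('cam',-Rm.T@c['t'])
v,u=np.mgrid[:480,:640]; 
P=(np.stack([(u-c['mtx'][0,2])/c['mtx'][0,0],(v-c['mtx'][1,2])/c['mtx'][1,1],np.ones_like(u)],-1)*d[...,None]-c['t'])@Rm
Z=P[...,2]
def rect(name,box,lo,hi,sel=None):
    x0,y0,x1,y1=box; m=np.zeros(d.shape,bool); m[y0:y1,x0:x1]=1; m&=(Z>lo)&(Z<hi)&(d>0)
    if sel is not None: m&=sel
    q=P[m]; r=cv2.minAreaRect((q[:,:2]*1000).astype(np.float32)); print(name,len(q),r,np.median(q[:,2]))
    return q
hsv=cv2.cvtColor(im,cv2.COLOR_BGR2HSV); dark=hsv[...,2]<70
print('bench',np.median(Z[260:280,280:340]))
rect('bin75',(385,125,450,225),.068,.082)
rect('binall',(385,125,450,225),.012,.09)
rect('case rim',(180,140,270,215),.047,.062)
rect('caseall',(180,150,270,215),.01,.062)
rect('lid',(175,115,265,165),.066,.3)
rect('handle',(310,195,345,240),.045,.2)
rect('scoopall',(300,150,355,240),.01,.2)
rect('scooprear',(300,150,355,205),.025,.05)
# planes
def pl(pts,z):
    C=-Rm.T@c['t'];o=[]
    for a,b in pts:
        ray=Rm.T@np.linalg.solve(c['mtx'],[175+a/2.85,112+b/2.85,1]); o.append((C+ray*(z-C[2])/ray[2])[:2])
    return np.array(o)
print('mat',pl([(365,127),(500,133),(493,288),(355,282)],.003))
print('nuts',pl([(667,112),(700,114),(657,142),(694,145),(656,176),(700,177)],.015))
print('lip corners',pl([(400,158),(485,163)],.005))
for a,b in [(425,335),(428,300),(432,265),(437,205)]:
    print((a,b),world('top',d,[(int(175+a/2.85),int(112+b/2.85))]))
q=P[118:165,178:262].reshape(-1,3); q=q[(q[:,2]>.07)]; print('lid pts',q[q[:,2].argmax()],q[q[:,2].argmin()])
E
```

```text
cam [ 0.2839 -0.0049  1.1876]
bench 0.0006279753355244312
bin75 721 ((611.3197631835938, -235.07896423339844), (115.42977142333984, 150.0337371826172), 85.8875732421875) 0.07544961979965474
binall 1770 ((580.33642578125, -232.9329833984375), (115.37167358398438, 212.4300079345703), 85.45763397216797) 0.05416623527045197
case rim 613 ((580.9557495117188, 257.74530029296875), (172.008056640625, 137.99925231933594), 83.00994110107422) 0.05431124911411899
caseall 1974 ((579.6207885742188, 257.52740478515625), (173.59754943847656, 138.96060180664062), 83.56172943115234) 0.03194887223599137
lid 1757 ((657.874755859375, 247.52517700195312), (170.63063049316406, 23.474756240844727), 82.75010681152344) 0.14003696597166043
handle 279 ((479.0841064453125, -4.964159965515137), (20.902034759521484, 101.86536407470703), 85.49439239501953) 0.08526192133023558
scoopall 477 ((542.01806640625, -14.354705810546875), (212.579833984375, 110.95237731933594), 17.95807647705078) 0.058769711577697836
scooprear 128 ((546.029296875, -9.475826263427734), (82.5733413696289, 66.26424407958984), 84.91223907470703) 0.03890127121219468
mat [[ 0.6511  0.0547]
 [ 0.6432 -0.0726]
 [ 0.4951 -0.0633]
 [ 0.5025  0.065 ]]
nuts [[ 0.6573 -0.228 ]
 [ 0.6549 -0.2586]
 [ 0.6286 -0.2177]
 [ 0.6252 -0.2519]
 [ 0.5962 -0.2157]
 [ 0.5946 -0.2563]]
lip corners [[ 0.6199  0.0219]
 [ 0.6138 -0.0579]]
(425, 335) [[0.4383 0.0003 0.1076]]
(428, 300) [[ 0.4711 -0.0025  0.0868]]
(432, 265) [[ 0.5093 -0.0054  0.0582]]
(437, 205) [[ 0.5769 -0.0114  0.0044]]
lid pts [ 0.2839 -0.0049  1.1876] [0.6509 0.2584 0.07  ]
```

View pics/scc.png

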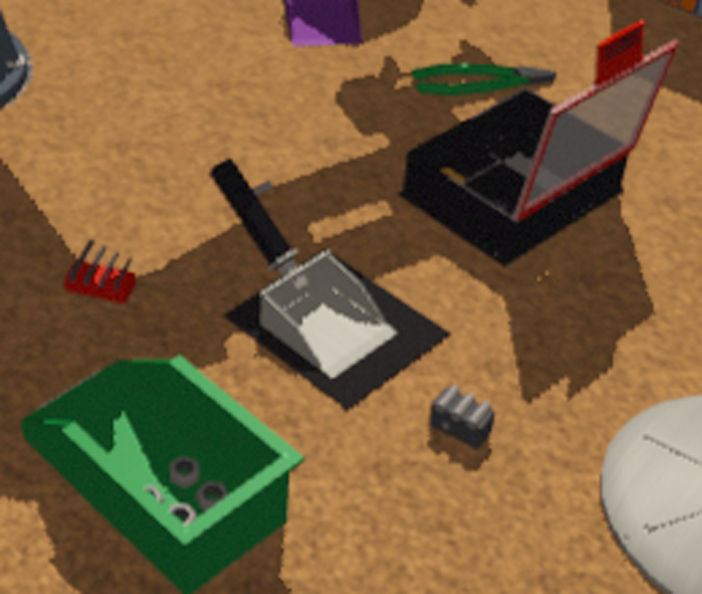

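```bash
cat >> h.py <<'E'
D=np.diag([-1.,1,-1])
def S(yaw,pitch): return R.from_euler('ZY',[yaw,pitch],degrees=True).as_matrix()
def cur():
    o=status.get_obs(); return np.array(o['position']),R.from_quat(o['ee_rot']).as_matrix(),o
def rel(P,yaw,pitch,off=(0,0,0)):
    """P: world place of the point 'off' (scoop_grip axes); prints shift (m), turn (deg) in tool axes"""
    p,M,o=cur(); s=S(yaw,pitch); g=np.array(P)-s@np.array(off); t=g+s@[0,0,.051]
    print(np.round(M.T@(t-p),4),np.round(R.from_matrix(M.T@(s@D)).as_rotvec(degrees=True),2),'TCP',np.round(t,3))
LIP=(.1236,0,-.0558); PAN=(.0806,0,-.0538)
np.set_printoptions(precision=4,suppress=True)
E
python3 - <<'E'
from h import *
rel((.494,-.006,.15),-4.6,0)
E
```

```text
[-0.4503 -0.4208  0.091 ] [ -0.11  -0.04 -20.43] TCP [ 0.494 -0.006  0.201]
```

```bash
python3 -m creep '[[-0.02,-0.019,0.003,0,0,-1,0.087],[-0.06,-0.056,0.01,0,0,-3,0.087],[-0.10,-0.093,0.02,0,0,-5,0.087],[-0.143,-0.133,0.028,0,0,-7,0.087],[-0.186,-0.173,0.037,0,0,-9,0.087],[-0.229,-0.214,0.046,0,0,-11,0.087],[-0.272,-0.254,0.055,0,0,-13,0.087],[-0.315,-0.294,0.064,0,0,-15,0.087]]'; python3 - <<'E'
from h import *
rel((.494,-.006,.14),-4.6,0)
E
```

```text
time: 1.1
position: [0.4259, 0.1649, 0.2279]
ee_rot: [0.087, 0.996, 0.0, 0.0]
force: [0.2, -0.2, 0.7]
finger_gap: 1.001
[-0.0966 -0.1566  0.0369] [ 0.01  0.01 -5.35] TCP [ 0.494 -0.006  0.191]
```

```bash
python3 -m creep '[[-0.025,-0.04,0.01,0,0,-1.5,0.087],[-0.048,-0.078,0.019,0,0,-3,0.087],[-0.07,-0.115,0.028,0,0,-4.5,0.087],[-0.087,-0.142,0.034,0,0,-5.4,0.087],[-0.097,-0.157,0.037,0,0,-5.4,0.087],[-0.097,-0.157,0.037,0,0,-5.4,0.087],[-0.097,-0.157,0.037,0,0,-5.4,0.087],[-0.097,-0.157,0.037,0,0,-5.4,0.087]]'; python3 - <<'E'
from h import *
rel((.494,-.006,.0588),-4.6,0)
snap('wrist','w1')
E
```

```text
time: 2.1
position: [0.493, -0.0036, 0.1915]
ee_rot: [0.04, 0.999, 0.0, -0.0]
force: [0.1, 0.4, -0.3]
finger_gap: 1.0
[-0.0012 -0.0023  0.0817] [ 0.01 -0.03  0.07] TCP [ 0.494 -0.006  0.11 ]
```

View pics/w1.png

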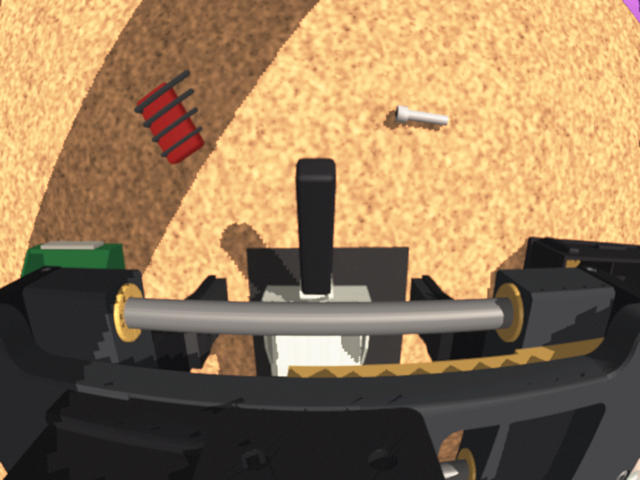

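The aluminium handle is centred between the jaws (columns 298–335, image centre 318) and lines up with the tool, so I'll descend and grip.

```bash
python3 -m creep '[[0,-0.001,0.012,0,0,0,0.087],[-0.001,-0.001,0.03,0,0,0,0.087],[-0.001,-0.001,0.05,0,0,0,0.087],[-0.001,-0.001,0.066,0,0,0,0.087],[-0.001,-0.001,0.077,0,0,0,0.087],[-0.001,-0.001,0.082,0,0,0,0.087],[-0.001,-0.001,0.082,0,0,0,0.03],[-0.001,-0.001,0.082,0,0,0,0.0]]';python3 -m creep '[[0,0,0,0,0,0,0],[0,0,0,0,0,0,0],[0,0,0,0,0,0,0],[0,0,0,0,0,0,0],[0,0,0,0,0,0,0],[0,0,0,0,0,0,0],[0,0,-0.002,0,0,0,0],[0,0,-0.005,0,0,0,0]]'; python3 - <<'E'
from h import *
print(cur())
# lift & target over bin
b=np.array([.580,-.233]); a=S(-4.4,0)[:2,0]
lip=b+a*(-.0+0.0); print(a,lip)
E
```

```text
time: 3.15
position: [0.4948, -0.0059, 0.1096]
ee_rot: [0.04, 0.999, -0.0, 0.0]
force: [-0.5, 0.5, -0.7]
finger_gap: 0.85
time: 4.15
position: [0.4942, -0.0059, 0.1142]
ee_rot: [0.04, 0.999, 0.0, -0.0]
force: [0.1, 0.4, -1.6]
finger_gap: 0.223
(array([ 0.4942, -0.0059,  0.1142]), array([[-0.9967,  0.0807, -0.0009],
       [ 0.0807,  0.9967,  0.0002],
       [ 0.0009,  0.0001, -1.    ]]), {'time': 4.15, 'joints': array([-0.2383,  0.6585,  1.8959, -0.    ,  0.5881, -1.7284]), 'joint_velocities': array([ 0.001 , -0.0506, -0.0115, -0.0008,  0.0567,  0.0009]), 'joint_efforts': array([ -0.0063, -39.1912,  -6.9383,  -0.0212,  -0.0374,  -0.0001]), 'position': array([ 0.4942, -0.0059,  0.1142]), 'ee_rot': array([ 0.0404,  0.9992,  0.0001, -0.0004]), 'force': array([ 0.0698,  0.444 , -1.5731]), 'moment': array([0.0765, 0.0968, 0.0232]), 'finger_gap': 0.22303288587587117})
[ 0.9971 -0.0767] [ 0.58  -0.233]
```

```bash
cat >> h.py <<'E'
def binw(x,y,z):
    s=S(-4.4,0); return np.array([.580,-.233,.004])+s@[x,y,z]
E
python3 - <<'E'
from h import *
rel(binw(-.045,-.0015,.10),-4.4,15,LIP)
E
```

```text
[ 0.033  -0.2215 -0.125 ] [ 0.04 14.95 -0.22] TCP [ 0.444 -0.224  0.239]
```

```bash
python3 -m creep '[[0,0,-0.02,0,0,0,0],[0,0,-0.055,0,0,0,0],[0,-0.015,-0.09,0,0,0,0],[0.008,-0.045,-0.118,0,3,0,0],[0.016,-0.085,-0.125,0,6,0,0],[0.023,-0.13,-0.125,0,9,0,0],[0.029,-0.175,-0.125,0,12,0,0],[0.033,-0.208,-0.125,0,15,0,0]]';  python3 - <<'E'
from h import *
rel(binw(-.045,-.0015,.006),-4.4,15,LIP)
E
```

```text
time: 5.15
position: [0.4442, -0.2123, 0.2395]
ee_rot: [0.041, 0.991, 0.005, -0.131]
force: [0.4, 0.2, -2.0]
finger_gap: 0.23
[-0.0248 -0.0117  0.091 ] [ 0.06 -0.07 -0.3 ] TCP [ 0.444 -0.224  0.145]
```

```bash
python3 -m creep '[[-0.001,-0.005,0.003,0,0,0,0],[-0.004,-0.0115,0.015,0,0,-0.3,0],[-0.01,-0.0115,0.036,0,0,-0.3,0],[-0.0155,-0.0115,0.057,0,0,-0.3,0],[-0.019,-0.0115,0.07,0,0,-0.3,0],[-0.02,-0.0115,0.073,0,0,-0.3,0],[-0.02,-0.0115,0.073,0,0,-0.3,0],[-0.02,-0.0115,0.073,0,0,-0.3,0]]';  python3 - <<'E'
from h import *
rel(binw(-.045,-.0015,.003),-4.4,15,LIP)
p,M,o=cur(); s=M@D
g=p-s@[0,0,.051]; lip=g+s@LIP
print('lip pred',lip, S(-4.4,0).T@(lip-binw(0,0,0)))
im,d=snap('top','t2'); im2,d2=snap('scene','s2')
a=cv2.resize(im[112:262,340:480,::-1],None,fx=2.8,fy=2.8,interpolation=cv2.INTER_CUBIC); b=cv2.resize(im2[250:400,210:360,::-1],None,fx=2.8,fy=2.8,interpolation=cv2.INTER_CUBIC)
cv2.imwrite('pics/c2.png',np.hstack([a,b]))
print(proj('top',lip),proj('scene',lip))
E
```

```text
time: 6.15
position: [0.4447, -0.2222, 0.1642]
ee_rot: [0.037, 0.991, 0.005, -0.13]
force: [-0.5, -0.6, -1.5]
finger_gap: 0.226
[-0.0047 -0.0019  0.0215] [0.02 0.07 0.08] TCP [ 0.444 -0.224  0.142]
lip pred [ 0.5364 -0.229   0.0291] [-0.0438  0.0006  0.0251]
[[412.0321 194.721 ]] [[282.4414 327.04  ]]
```

View pics/c2.png

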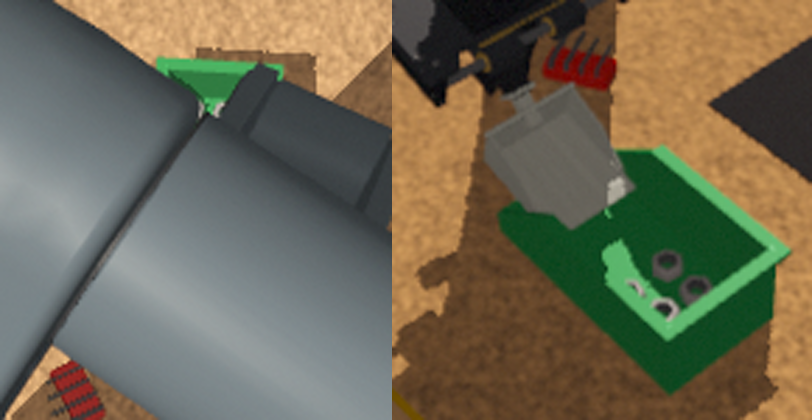

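The scene crop shows the lip over the front of the bin at (570–632, 188–230). That is close to the predicted (595,216), and the nuts sit at the back. Lowering now.

```bash
python3 -m creep '[[-0.001,-0.001,0.004,0,0,0,0],[-0.0025,-0.002,0.011,0,0,0,0],[-0.004,-0.002,0.017,0,0,0,0],[-0.005,-0.002,0.020,0,0,0,0],[-0.005,-0.002,0.0215,0,0,0,0],[-0.005,-0.002,0.0215,0,0,0,0],[-0.005,-0.002,0.0215,0,0,0,0],[-0.005,-0.002,0.0215,0,0,0,0]]';  python3 - <<'E'
from h import *
p,M,o=cur(); s=M@D
lip=p-s@[0,0,.051]+s@LIP
print('lip', S(-4.4,0).T@(lip-binw(0,0,0)))
for x,z,pi in[(-.01,.002,15),(.0,.002,15),(.03,.001,5),(.06,.001,4),(.098,.001,4)]: rel(binw(x,-.0015,z),-4.4,pi,LIP)
E
```

```text
time: 7.25
position: [0.4432, -0.2238, 0.1419]
ee_rot: [0.037, 0.991, 0.006, -0.131]
force: [-1.9, 0.3, 5.1]
finger_gap: 0.23
lip [-0.0454 -0.0011  0.0027]
[-0.0343 -0.0002 -0.0084] [ 0.06 -0.03  0.09] TCP [ 0.478 -0.227  0.141]
[-0.044  -0.0002 -0.011 ] [ 0.06 -0.03  0.09] TCP [ 0.488 -0.227  0.141]
[-0.0566 -0.0002  0.0053] [  0.07 -10.03   0.08] TCP [ 0.496 -0.228  0.122]
[-0.0841 -0.0003 -0.0001] [  0.07 -11.03   0.08] TCP [ 0.524 -0.23   0.12 ]
[-0.1208 -0.0003 -0.0099] [  0.07 -11.03   0.08] TCP [ 0.562 -0.233  0.12 ]
```

```bash
python3 -m creep '[[-0.003,0,-0.001,0,0,0,0],[-0.01,0,-0.003,0,0,0,0],[-0.018,0,-0.005,0,0,0,0],[-0.026,0,-0.007,0,0,0,0],[-0.034,0,-0.0095,0,0,0,0],[-0.042,0,-0.0115,0,0,0,0],[-0.044,0,-0.012,0,0,0,0],[-0.044,0,-0.012,0,0,0,0]]';  python3 - <<'E'
from h import *
p,M,o=cur(); s=M@D
lip=p-s@[0,0,.051]+s@LIP
print('lip', S(-4.4,0).T@(lip-binw(0,0,0)))
for x,z,pi in[(.01,.003,11),(.02,.003,8),(.03,.003,5),(.05,.003,4),(.07,.003,4),(.098,.003,4)]: rel(binw(x,-.0015,z),-4.4,pi,LIP)
E
```

```text
time: 8.25
position: [0.4889, -0.2273, 0.1416]
ee_rot: [0.037, 0.991, 0.006, -0.131]
force: [0.3, 0.2, -2.2]
finger_gap: 0.227
lip [ 0.0004 -0.001   0.0025]
[-0.0019 -0.0002  0.0059] [ 0.06 -4.02  0.09] TCP [ 0.489 -0.228  0.135]
[-0.0066 -0.0002  0.0103] [ 0.07 -7.02  0.09] TCP [ 0.493 -0.228  0.13 ]
[-0.0117 -0.0002  0.0149] [  0.07 -10.02   0.09] TCP [ 0.496 -0.228  0.124]
[-0.0296 -0.0002  0.0122] [  0.07 -11.02   0.09] TCP [ 0.514 -0.229  0.122]
[-0.0489 -0.0003  0.007 ] [  0.07 -11.02   0.09] TCP [ 0.534 -0.231  0.122]
[-0.076  -0.0003 -0.0002] [  0.07 -11.02   0.09] TCP [ 0.562 -0.233  0.122]
```

```bash
python3 -m creep '[[0.0,0,0.002,0,-1.5,0,0],[-0.002,0,0.006,0,-4,0,0],[-0.005,0,0.0095,0,-5.5,0,0],[-0.0066,0,0.0115,0,-7,0,0],[-0.009,0,0.014,0,-8.5,0,0],[-0.0117,0,0.016,0,-10,0,0],[-0.0117,0,0.016,0,-10,0,0],[-0.0117,0,0.016,0,-10,0,0]]';  python3 - <<'E'
from h import *
p,M,o=cur(); s=M@D
lip=p-s@[0,0,.051]+s@LIP
print('lip', S(-4.4,0).T@(lip-binw(0,0,0)),lip)
for x,z,pi in[(.05,.002,4),(.07,.002,4),(.098,.002,4)]: rel(binw(x,-.0015,z),-4.4,pi,LIP)
im2,d2=snap('scene','s3')
cv2.imwrite('pics/c3.png',cv2.resize(im2[260:380,220:380,::-1],None,fx=4,fy=4,interpolation=cv2.INTER_CUBIC))
print((proj('scene',lip)-[220,260])*4)
E
```

```text
time: 9.25
position: [0.4961, -0.228, 0.1232]
ee_rot: [0.038, 0.998, 0.002, -0.044]
force: [-0.5, -1.0, -2.4]
finger_gap: 0.227
lip [ 0.0298 -0.0011  0.002 ] [ 0.6096 -0.2364  0.006 ]
[-0.0183 -0.0001  0.0004] [ 0.07 -1.01  0.07] TCP [ 0.514 -0.229  0.121]
[-0.0382 -0.0001 -0.0013] [ 0.07 -1.01  0.07] TCP [ 0.534 -0.231  0.121]
[-0.0661 -0.0002 -0.0037] [ 0.07 -1.01  0.07] TCP [ 0.562 -0.233  0.121]
[[339.5695 380.9605]]
```

View pics/c3.png

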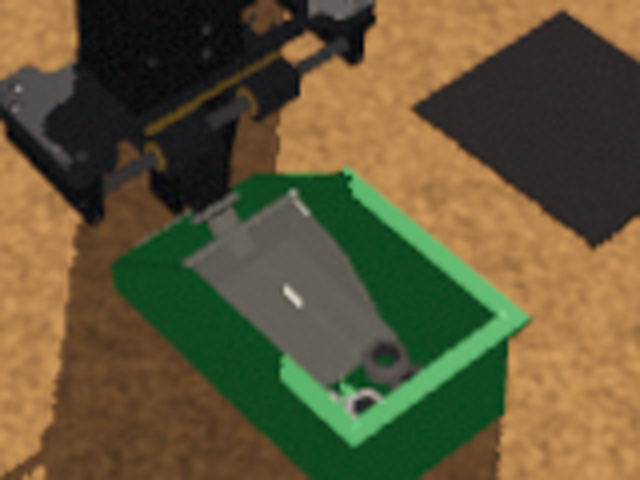

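The pan is inside the bin with its lip at about (330–395, 340–382), starting to push the nuts. It isn't in floor contact yet, so I'll lower a little and push towards the back wall.

```bash
python3 -m creep '[[0.0,0,0.001,0,0,0,0],[-0.001,0,0.002,0,0,0,0],[-0.005,0,0.0018,0,0,0,0],[-0.01,0,0.0014,0,0,0,0],[-0.015,0,0.001,0,0,0,0],[-0.02,0,0.0005,0,0,0,0],[-0.025,0,0.0,0,0,0,0],[-0.03,0,-0.0003,0,0,0,0]]';  python3 - <<'E'
from h import *
p,M,o=cur(); s=M@D
lip=p-s@[0,0,.051]+s@LIP
print('lip', S(-4.4,0).T@(lip-binw(0,0,0)),lip)
for x,z,pi in[(.07,.0,5),(.098,.0,5)]: rel(binw(x,-.0015,z),-4.4,pi,LIP)
E
```

```text
time: 10.3
position: [0.5259, -0.23, 0.1209]
ee_rot: [0.038, 0.998, 0.002, -0.044]
force: [-2.6, 0.2, -0.2]
finger_gap: 0.226
lip [ 0.0595 -0.0009 -0.0004] [ 0.6393 -0.2384  0.0036]
[-0.0103 -0.0003 -0.0012] [ 0.09 -0.05  0.08] TCP [ 0.536 -0.231  0.121]
[-0.0382 -0.0004 -0.0036] [ 0.09 -0.05  0.08] TCP [ 0.564 -0.233  0.121]
```

```bash
python3 -m creep '[[-0.004,0,-0.0004,0,0,0,0],[-0.008,0,-0.0007,0,0,0,0],[-0.012,0,-0.001,0,0,0,0],[-0.016,0,-0.0014,0,0,0,0],[-0.020,0,-0.0017,0,0,0,0],[-0.024,0,-0.002,0,0,0,0],[-0.028,0,-0.0024,0,0,0,0],[-0.030,0,-0.0026,0,0,0,0]]';  python3 - <<'E'
from h import *
p,M,o=cur(); s=M@D
lip=p-s@[0,0,.051]+s@LIP
print('lip', S(-4.4,0).T@(lip-binw(0,0,0)),lip)
im2,d2=snap('scene','s4')
cv2.imwrite('pics/c4.png',cv2.resize(im2[260:380,220:380,::-1],None,fx=4,fy=4,interpolation=cv2.INTER_CUBIC))
E
```

```text
time: 11.3
position: [0.556, -0.2325, 0.1208]
ee_rot: [0.038, 0.998, 0.002, -0.044]
force: [-3.8, 0.2, 0.1]
finger_gap: 0.226
lip [ 0.0898 -0.001  -0.0004] [ 0.6695 -0.2409  0.0036]
```

View pics/c4.png

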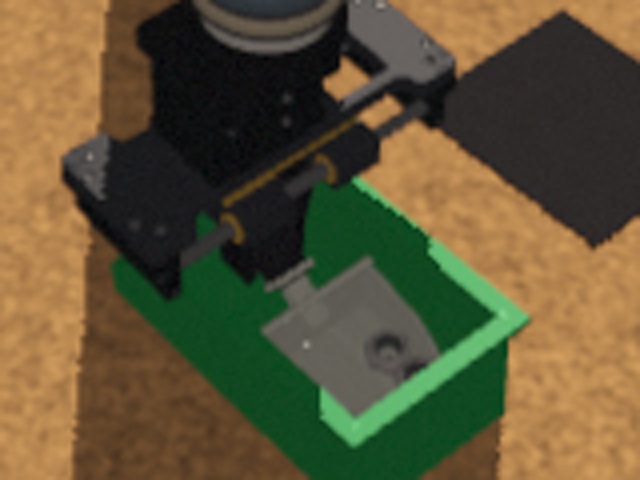

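The pan has slid under the nuts, with nuts at (385,350) and (412,372) now on it. I'll push the last few mm.

```bash
python3 -m creep '[[-0.002,0,-0.0002,0,0,0,0],[-0.004,0,-0.0003,0,0,0,0],[-0.006,0,-0.0005,0,0,0,0],[-0.007,0,-0.0006,0,0,0,0],[-0.008,0,-0.0007,0,0,0,0],[-0.009,0,-0.0008,0,0,0,0],[-0.009,0,-0.0008,0,0,0,0],[-0.009,0,-0.0008,0,0,0,0]]';  python3 - <<'E'
from h import *
p,M,o=cur(); s=M@D
lip=p-s@[0,0,.051]+s@LIP
print('lip', S(-4.4,0).T@(lip-binw(0,0,0)),lip)
for x,z,pi in[(.092,.005,0),(.089,.014,-5),(.086,.026,-10),(.08,.045,-15),(.075,.08,-18),(.07,.12,-18)]: rel(binw(x,-.0015,z),-4.4,pi,LIP)
E
```

```text
time: 12.35
position: [0.5616, -0.2324, 0.1209]
ee_rot: [0.038, 0.998, 0.004, -0.048]
force: [-10.9, 0.4, 5.9]
finger_gap: 0.223
lip [ 0.0944 -0.0003 -0.0012] [ 0.6741 -0.2405  0.0028]
[ 0.0126 -0.0007  0.0064] [ 0.19 -5.5   0.07] TCP [ 0.548 -0.232  0.116]
[ 0.0242 -0.0007  0.0097] [  0.19 -10.5    0.06] TCP [ 0.537 -0.231  0.114]
[ 0.035  -0.0007  0.0106] [  0.2  -15.5    0.05] TCP [ 0.526 -0.23   0.114]
[ 0.0483 -0.0007  0.0054] [  0.2  -20.5    0.04] TCP [ 0.513 -0.229  0.12 ]
[ 0.0594 -0.0006 -0.0209] [  0.2  -23.5    0.04] TCP [ 0.505 -0.229  0.147]
[ 0.0682 -0.0004 -0.0602] [  0.2  -23.5    0.04] TCP [ 0.5   -0.228  0.187]
```

```bash
python3 -m creep '[[0.004,0,0.002,0,-2,0,0],[0.0085,0,0.0045,0,-4,0,0],[0.0135,0,0.0065,0,-6,0,0],[0.019,0,0.0082,0,-8.3,0,0],[0.0242,-0.0005,0.0095,0,-10.5,0,0],[0.0296,-0.0005,0.0102,0,-13,0,0],[0.035,-0.0005,0.0105,0,-15.5,0,0],[0.039,-0.0005,0.009,0,-17,0,0]]'; python3 -m creep '[[0.004,0,-0.003,0,-2,0,0],[0.008,0,-0.008,0,-4,0,0],[0.013,0,-0.017,0,-6,0,0],[0.018,0,-0.029,0,-6,0,0],[0.023,0,-0.042,0,-6,0,0],[0.028,0,-0.055,0,-6,0,0],[0.032,0,-0.065,0,-6,0,0],[0.034,0,-0.07,0,-6,0,0]]';  python3 - <<'E'
from h import *
p,M,o=cur(); s=M@D
lip=p-s@[0,0,.051]+s@LIP
print('lip', S(-4.4,0).T@(lip-binw(0,0,0)),lip,'pan',p-s@[0,0,.051]+s@PAN)
im2,d2=snap('scene','s5')
cv2.imwrite('pics/c5.png',cv2.resize(im2[230:380,200:390,::-1],None,fx=4,fy=4,interpolation=cv2.INTER_CUBIC))
E
```

```text
time: 13.35
position: [0.5259, -0.231, 0.1152]
ee_rot: [0.038, 0.994, -0.004, 0.106]
force: [0.4, 0.2, -2.8]
finger_gap: 0.228
time: 14.35
position: [0.4775, -0.2272, 0.1776]
ee_rot: [0.037, 0.987, -0.006, 0.157]
force: [-0.2, -0.1, -2.9]
finger_gap: 0.224
lip [ 0.048  -0.002   0.1104] [ 0.6277 -0.2386  0.1144] pan [ 0.5863 -0.2355  0.103 ]
```

View pics/c5.png

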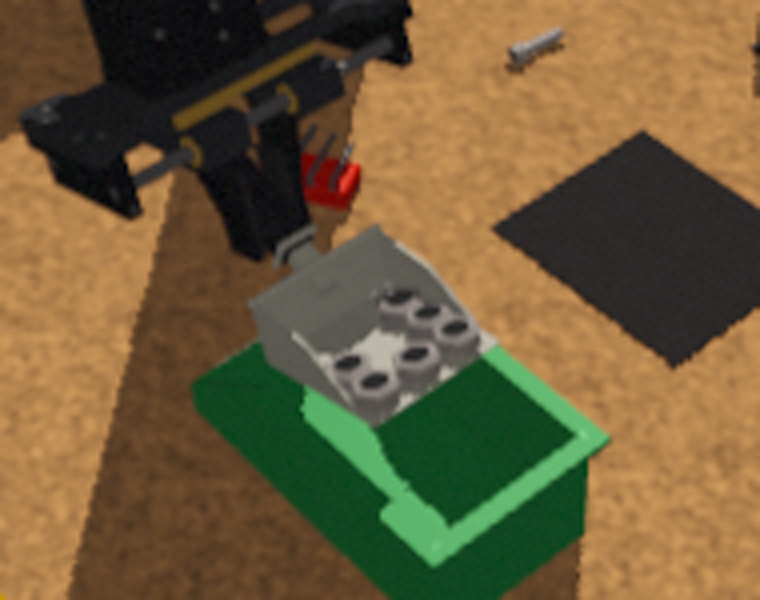

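All six nuts are in the pan, at crop (348–455, 298–385), and the bin is empty. They sit rather near the lip, so I'll check the pan's true tilt.

```bash
python3 - <<'E'
from h import *
d=np.load('pics/s5.npy')
f=lambda pts:[(round(200+a/4),round(230+b/4)) for a,b in pts]
n=['rearL','rearR','lipR','lipL','nutA','nutB','nutC','nutD','nutE','nutF','floor']
P=world('scene',d,f([(256,304),(376,236),(490,340),(370,420),(402,298),(430,312),(457,328),(415,354),(377,381),(350,362),(378,340)]),0)
p,M,o=cur(); s=M@D; g=p-s@[0,0,.051]
for a,b in zip(n,P): print(a,b,'pan frame',s.T@(b-g)-PAN)
E
```

```text
rearL [ 0.534  -0.2704  0.122 ] pan frame [-0.0411 -0.0389  0.0333]
rearR [ 0.539  -0.1936  0.1172] pan frame [-0.0434  0.0381  0.0289]
lipR [ 0.6234 -0.2003  0.1079] pan frame [ 0.0342  0.0378 -0.0062]
lipL [ 0.6196 -0.2781  0.1117] pan frame [ 0.0374 -0.0401 -0.0031]
nutA [ 0.567  -0.2049  0.1019] pan frame [-0.0208  0.029   0.0055]
nutB [ 0.5897 -0.2049  0.1068] pan frame [0.0023 0.0307 0.0031]
nutC [ 0.6096 -0.2084  0.1125] pan frame [0.0232 0.0287 0.0023]
nutD [ 0.6065 -0.2331  0.1126] pan frame [0.0221 0.0039 0.0028]
nutE [ 0.6041 -0.2577  0.1108] pan frame [ 0.0209 -0.0209  0.0012]
nutF [ 0.5856 -0.2558  0.1093] pan frame [ 0.0028 -0.0204  0.0056]
floor [ 0.5764 -0.2312  0.0972] pan frame [-0.0114  0.0035 -0.0025]
```

```bash
cat >> h.py <<'E'
def comp(x,y,z):
    s=S(-7,0); return np.array([.5845,.2863,.004])+s@[x,y,z]
E
python3 - <<'E'
from h import *
c=eyes.camera_info('top'); Rm=np.array(c['R']); C=-Rm.T@c['t']
for a,b,z in [(40,250,.055),(235,282,.055),(60,112,.055),(250,143,.055),(165,268,.055),(175,118,.055)]:
    ray=Rm.T@np.linalg.solve(c['mtx'],[175+a/2.85,112+b/2.85,1]); w=C+ray*(z-C[2])/ray[2]; print((a,b),w[:2],S(-7,0).T@(w-comp(0,0,0)))
d=np.load('pics/top.npy')
rel(comp(-.01,0,.13),-7,-22,LIP)
p,M,o=cur(); s=M@D; rel(p-s@[0,0,.051],-4.4,-25)
E
```

```text
(40, 250) [0.526  0.3445] [-0.0652  0.0507  0.051 ]
(235, 282) [0.4944 0.1691] [-0.0751 -0.1273  0.051 ]
(60, 112) [0.6534 0.3293] [0.0632 0.0511 0.051 ]
(250, 143) [0.6217 0.1562] [ 0.0528 -0.1246  0.051 ]
(165, 268) [0.508  0.2319] [-0.0693 -0.0634  0.051 ]
(175, 118) [0.6461 0.2245] [ 0.0687 -0.0539  0.051 ]
[ 0.0891  0.5278 -0.0381] [ 0.94 -3.95  2.49] TCP [0.421 0.306 0.187]
[0.0062 0.     0.0004] [ 0.05 -6.95  0.04] TCP [ 0.472 -0.227  0.176]
```

```bash
python3 -m creep '[[0.004,0.008,0,0,-2,0,0],[0.008,0.024,0,0,-4,0,0],[0.014,0.048,-0.002,0,-6,0,0],[0.02,0.08,-0.005,0,-6,0.5,0],[0.028,0.12,-0.009,0,-6,0.8,0],[0.036,0.165,-0.013,0,-6,1,0],[0.044,0.21,-0.017,0,-6,1,0],[0.052,0.255,-0.02,0,-6,1.2,0]]'; python3 - <<'E'
from h import *
rel(comp(-.01,0,.13),-7,-22,LIP); print(cur()[2]['force'])
E
```

```text
time: 15.4
position: [0.4416, 0.0324, 0.1801]
ee_rot: [0.048, 0.977, -0.006, 0.208]
force: [0.7, 0.4, -3.4]
finger_gap: 0.226
[ 0.041   0.2708 -0.023 ] [1.04 2.03 1.15] TCP [0.421 0.306 0.187]
[ 0.6521  0.4315 -3.4001]
```

```bash
python3 -m creep '[[0.006,0.045,-0.004,0.2,0,0.2,0],[0.013,0.09,-0.008,0.4,0,0.4,0],[0.02,0.133,-0.011,0.6,1,0.6,0],[0.026,0.173,-0.015,0.8,1,0.8,0],[0.032,0.208,-0.018,1,2,1,0],[0.036,0.235,-0.02,1,2,1.15,0],[0.039,0.255,-0.022,1,2,1.15,0],[0.041,0.266,-0.023,1,2,1.15,0]]'; python3 -m creep '[[0,0.004,0,0,0,0,0],[0,0.005,0,0,0,0,0],[0,0.005,0,0,0,0,0],[0,0.005,0,0,0,0,0],[0,0.005,0,0,0,0,0],[0,0.005,0,0,0,0,0],[0,0.005,0,0,0,0,0],[0,0.005,0,0,0,0,0]]'; python3 - <<'E'
from h import *
im,d=snap('scene','s6'); im2,_=snap('top','t6')
a=cv2.resize(im[150:300,300:500,::-1],None,fx=2,fy=2,interpolation=cv2.INTER_CUBIC); b=cv2.resize(im2[90:240,170:370,::-1],None,fx=2,fy=2,interpolation=cv2.INTER_CUBIC)
cv2.imwrite('pics/c6.png',np.hstack([a,b])); print(cur()[2]['force'])
rel(comp(-.01,0,.09),-7,-10,LIP)
p,M,o=cur(); s=M@D; lip=p-s@[0,0,.051]+s@LIP; print((proj('scene',lip)-[300,150])*2,S(-7,0).T@(lip-comp(0,0,0)))
E
```

```text
time: 16.4
position: [0.4104, 0.2342, 0.1622]
ee_rot: [0.045, 0.985, 0.039, 0.163]
force: [-0.3, 0.3, -3.3]
finger_gap: 0.226
time: 17.4
position: [0.4109, 0.239, 0.1629]
ee_rot: [0.044, 0.985, 0.04, 0.164]
force: [0.2, -0.2, -3.0]
finger_gap: 0.226
[-0.1623  0.3937 -2.6161]
[-0.0213  0.0683 -0.0017] [5.86 8.59 1.38] TCP [0.435 0.305 0.178]
[[244.6859 122.6075]] [-0.0157 -0.055   0.0978]
```

View pics/c6.png

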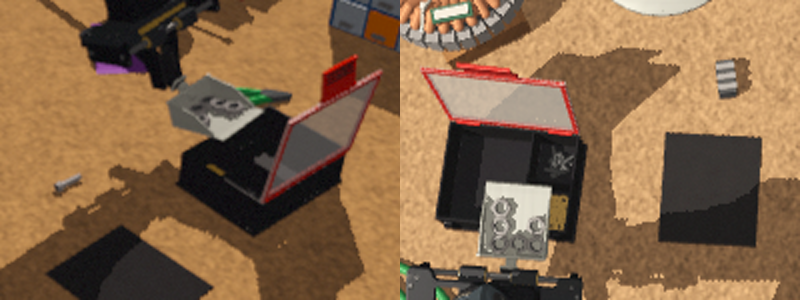

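```bash
python3 - <<'E'
from h import *
print(cur()[2]['joints']); 
for y,pi in((-7,-8),(-7,0),(-7,45)): rel(comp(-.01,0,.08),y,pi,LIP)
E
```

```text
[ 0.311   0.5255  2.1067 -0.2233  0.1764 -0.9577]
[-0.0225  0.0676  0.0041] [ 5.84 10.59  1.49] TCP [0.438 0.304 0.173]
[-0.0413  0.0687 -0.0088] [ 5.74 18.58  1.9 ] TCP [0.452 0.303 0.191]
[-0.165   0.0685 -0.0264] [ 4.8  63.54  4.14] TCP [0.563 0.289 0.247]
```

```bash
python3 -m creep '[[-0.004,0.001,0.001,0.5,2,0.1,0],[-0.008,0.003,0.002,1,4,0.3,0],[-0.014,0.008,0.003,2,6.5,0.6,0],[-0.018,0.018,0.004,3,9,0.9,0],[-0.022,0.032,0.004,4,10.5,1.2,0],[-0.0225,0.047,0.004,5,10.5,1.4,0],[-0.0225,0.06,0.004,5.8,10.5,1.5,0],[-0.0225,0.067,0.004,5.8,10.5,1.5,0]]'; python3 - <<'E'
from h import *
print(cur()[2]['joints']); p,M,o=cur(); s=M@D; lip=p-s@[0,0,.051]+s@LIP; print(S(-7,0).T@(lip-comp(0,0,0)))
for pi,x,z in((-4,-.01,.07),(2,-.01,.06),(8,-.01,.054),(45,-.01,.05)): rel(comp(x,0,z),-7,pi,LIP)
E
```

```text
time: 18.5
position: [0.4384, 0.3044, 0.1726]
ee_rot: [0.06, 0.996, -0.004, 0.071]
force: [0.1, 0.1, -4.1]
finger_gap: 0.227
[ 0.4303  0.5645  1.8305 -0.1243  0.6285 -0.9229]
[-0.0098  0.0004  0.0803]
[-0.0064 -0.0002  0.0016] [0.08 4.12 0.05] TCP [0.445 0.303 0.172]
[-0.0176 -0.0002  0.    ] [ 0.08 10.12  0.05] TCP [0.456 0.302 0.175]
[-0.0306 -0.0002 -0.0041] [ 0.08 16.12  0.06] TCP [0.468 0.301 0.181]
[-0.1304 -0.0002 -0.0262] [ 0.06 53.12  0.08] TCP [0.563 0.289 0.217]
```

```bash
python3 -m creep '[[-0.002,0,0.0005,0,1.5,0,0],[-0.0045,0,0.001,0,3,0,0],[-0.008,0,0.001,0,5,0,0],[-0.0125,0,0.0008,0,7.5,0,0],[-0.0176,0,0,0,10,0,0],[-0.024,0,-0.002,0,13,0,0],[-0.0306,0,-0.0041,0,16,0,0],[-0.0306,0,-0.0041,0,16,0,0]]'; python3 - <<'E'
from h import *
p,M,o=cur(); s=M@D; lip=p-s@[0,0,.051]+s@LIP; print(S(-7,0).T@(lip-comp(0,0,0)))
for pi in(13,19,25,31,37,43,48): rel(comp(-.01,0,.052),-7,pi,LIP)
E
```

```text
time: 19.5
position: [0.4698, 0.2993, 0.181]
ee_rot: [0.062, 0.996, 0.005, -0.068]
force: [0.4, 0.6, -4.1]
finger_gap: 0.222
[-0.0074 -0.0011  0.0544]
[-0.008   0.0011 -0.008 ] [ 0.14  5.22 -0.1 ] TCP [0.479 0.299 0.188]
[-0.0209  0.0012 -0.0192] [ 0.14 11.22 -0.09] TCP [0.493 0.298 0.197]
[-0.0349  0.0012 -0.029 ] [ 0.15 17.22 -0.08] TCP [0.508 0.296 0.205]
[-0.0499  0.0013 -0.0373] [ 0.15 23.22 -0.08] TCP [0.524 0.294 0.211]
[-0.0656  0.0013 -0.044 ] [ 0.15 29.22 -0.07] TCP [0.54  0.292 0.216]
[-0.082   0.0013 -0.0489] [ 0.16 35.22 -0.06] TCP [0.557 0.29  0.218]
[-0.0959  0.0014 -0.0518] [ 0.16 40.22 -0.05] TCP [0.571 0.288 0.219]
```

```bash
python3 -m creep '[[-0.004,0.001,-0.004,0,2.6,0,0],[-0.008,0.001,-0.008,0,5.2,0,0],[-0.0145,0.001,-0.0138,0,8.2,0,0],[-0.0209,0.001,-0.0192,0,11.2,0,0],[-0.0255,0.001,-0.0225,0,13.2,0,0],[-0.0255,0.001,-0.0225,0,13.2,0,0],[-0.0349,0.001,-0.029,0,17.2,0,0],[-0.042,0.001,-0.033,0,20.2,0,0]]'; python3 - <<'E'
from h import *
p,M,o=cur(); s=M@D; lip=p-s@[0,0,.051]+s@LIP; print(S(-7,0).T@(lip-comp(0,0,0)))
for pi in(31,37,43,48,53): rel(comp(-.01,0,.052),-7,pi,LIP)
E
```

```text
time: 20.5
position: [0.5135, 0.2953, 0.2081]
ee_rot: [0.059, 0.968, 0.015, -0.243]
force: [0.1, 0.3, -1.5]
finger_gap: 0.228
[-0.013   0.0004  0.0516]
[-0.0079 -0.0003 -0.0078] [0.04 2.87 0.03] TCP [0.524 0.294 0.211]
[-0.0204 -0.0003 -0.0195] [0.04 8.87 0.03] TCP [0.54  0.292 0.216]
[-0.034  -0.0003 -0.0298] [ 0.04 14.87  0.04] TCP [0.557 0.29  0.218]
[-0.0461 -0.0003 -0.0374] [ 0.04 19.87  0.04] TCP [0.571 0.288 0.219]
[-0.0588 -0.0003 -0.0438] [ 0.04 24.87  0.04] TCP [0.585 0.286 0.219]
```

Force dropped to −1.5 N, which means the pan is nearly empty. I'll tip further to be sure, then look.

```bash
python3 -m creep '[[-0.0079,0,-0.0078,0,2.9,0,0],[-0.014,0,-0.0135,0,6,0,0],[-0.0204,0,-0.0195,0,9,0,0],[-0.034,0,-0.0298,0,15,0,0],[-0.0461,0,-0.0374,0,20,0,0],[-0.0461,0,-0.0374,0,20,0,0],[-0.0461,0,-0.0374,0,20,0,0],[-0.0461,0,-0.0374,0,20,0,0]]'; python3 - <<'E'
from h import *
p,M,o=cur(); print(o['force'])
# back out: up
rel(comp(-.06,0,.11),-7,10,LIP)
E
```

```text
time: 21.5
position: [0.5706, 0.2886, 0.2199]
ee_rot: [0.055, 0.912, 0.025, -0.406]
force: [-0.1, -0.5, -1.0]
finger_gap: 0.221
[-0.1186 -0.4839 -1.0222]
[ 0.1151 -0.0005  0.097 ] [  0.02 -38.06   0.05] TCP [0.423 0.306 0.241]
```

```bash
python3 -m creep '[[0.01,0,0.0,0,-3,0,0],[0.026,0,0.01,0,-9,0,0],[0.044,0,0.027,0,-16,0,0],[0.064,0,0.046,0,-23,0,0],[0.084,0,0.065,0,-30,0,0],[0.102,0,0.083,0,-36,0,0],[0.112,0,0.094,0,-38,0,0],[0.115,0,0.097,0,-38,0,0]]'; python3 - <<'E'
from h import *
im,d=snap('scene','s7'); im2,d2=snap('top','t7')
a=cv2.resize(im[150:300,330:480,::-1],None,fx=2.6,fy=2.6,interpolation=cv2.INTER_CUBIC); b=cv2.resize(im2[110:260,170:320,::-1],None,fx=2.6,fy=2.6,interpolation=cv2.INTER_CUBIC)
cv2.imwrite('pics/c7.png',np.hstack([a,b])); print(cur()[2]['force'],cur()[0])
# mat: pan target
mat=np.array([.573,-.004,.003]); 
rel(mat+[0,0,.09],-4,0,PAN)
E
```

```text
time: 22.5
position: [0.4212, 0.3066, 0.2411]
ee_rot: [0.06, 0.994, 0.006, -0.088]
force: [0.5, 0.2, -1.8]
finger_gap: 0.222
[ 0.3479  0.4587 -1.1936] [0.4234 0.3066 0.2406]
[-0.1115 -0.2944  0.0233] [  0.33 -10.08  -2.95] TCP [0.493 0.002 0.198]
```

View pics/c7.png

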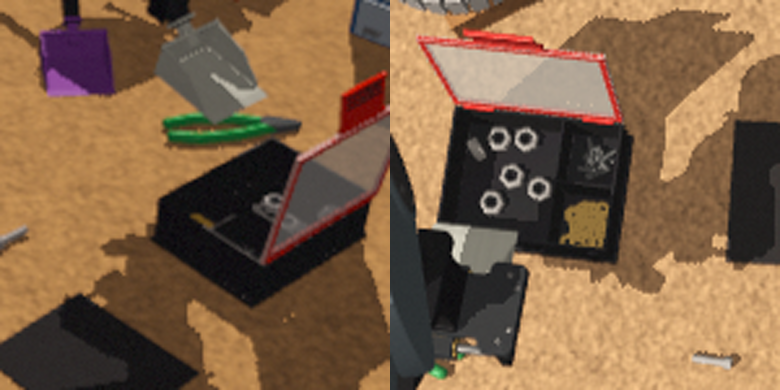

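All six nuts lie in the large compartment: five flat at (491–540, 138–203) and one on edge at (477,150). The pan is empty, so the scoop goes back to the mat.

```bash
python3 -m creep '[[-0.005,-0.012,0,0,-1,-0.3,0],[-0.016,-0.04,0,0,-3,-0.8,0],[-0.03,-0.08,0.005,0,-5,-1.3,0],[-0.047,-0.125,0.01,0,-7,-1.8,0],[-0.064,-0.17,0.014,0,-9,-2.3,0],[-0.081,-0.215,0.018,0,-10,-2.8,0],[-0.098,-0.258,0.021,0.3,-10,-3,0],[-0.108,-0.284,0.023,0.3,-10,-3,0]]'; python3 - <<'E'
from h import *
mat=np.array([.573,-.004,.003]); 
rel(mat+[0,0,.004],-4,0,PAN)
E
```

```text
time: 23.6
position: [0.4917, 0.0084, 0.1977]
ee_rot: [0.036, 0.999, -0.0, -0.001]
force: [-0.2, 0.7, -1.9]
finger_gap: 0.226
[-0.0015 -0.0066  0.0859] [-0.04 -0.07 -0.17] TCP [0.493 0.002 0.112]
```

```bash
python3 -m creep '[[-0.001,-0.003,0.012,0,0,0,0],[-0.001,-0.006,0.03,0,0,0,0],[-0.001,-0.007,0.048,0,0,0,0],[-0.001,-0.007,0.062,0,0,0,0],[-0.001,-0.007,0.072,0,0,0,0],[-0.001,-0.007,0.08,0,0,0,0],[-0.001,-0.007,0.084,0,0,0,0],[-0.001,-0.007,0.086,0,0,0,0]]'; python3 -m creep '[[0,0,0,0,0,0,0],[0,0,0.001,0,0,0,0],[0,0,0.002,0,0,0,0],[0,0,0.002,0,0,0,0.03],[0,0,0.002,0,0,0,0.087],[0,0,0.002,0,0,0,0.087],[0,0,0.002,0,0,0,0.087],[0,0,0.002,0,0,0,0.087]]'
```

```text
time: 24.6
position: [0.4904, 0.0052, 0.1123]
ee_rot: [0.035, 0.999, 0.0, -0.001]
force: [-2.5, 0.4, 2.3]
finger_gap: 0.223
time: 25.6
position: [0.491, 0.005, 0.1101]
ee_rot: [0.035, 0.999, 0.0, -0.001]
force: [-0.0, -0.6, -0.4]
finger_gap: 0.708
```

```bash
python3 -m creep '[[0,0,0,0,0,0,0.087],[0,0,0,0,0,0,0.087],[0,0,0,0,0,0,0.087],[0,0,-0.01,0,0,0,0.087],[0,0,-0.035,0,0,0,0.087],[0,0,-0.07,0,0,0,0.087],[0,0,-0.11,0,0,0,0.087],[0,0,-0.14,0,0,0,0.087]]'; python3 - <<'E'
from h import *
im,d=snap('scene','s8'); im2,d2=snap('top','t8')
a=cv2.resize(im[210:330,300:440,::-1],None,fx=2.8,fy=2.8,interpolation=cv2.INTER_CUBIC); b=cv2.resize(im2[110:230,270:410,::-1],None,fx=2.8,fy=2.8,interpolation=cv2.INTER_CUBIC)
cv2.imwrite('pics/c8.png',np.hstack([a,b]))
# pan floor points from scene + lid plane from top
hsv=cv2.cvtColor(im,cv2.COLOR_RGB2HSV)
c=eyes.camera_info('scene'); Rm=np.array(c['R']);K=c['mtx']
v,u=np.mgrid[:480,:640]
P=(np.stack([(u-K[0,2])/K[0,0],(v-K[1,2])/K[1,1],np.ones_like(u)],-1)*d[...,None]-c['t'])@Rm
m=(abs(P[...,0]-.575)<.1)&(abs(P[...,1])<.08)&(hsv[...,2]>120)&(hsv[...,1]<40)&(P[...,2]<.03)
q=P[m]; print('pan',len(q),q.min(0),q.max(0),cv2.minAreaRect((q[q[:,2]<.012][:,:2]*1000).astype(np.float32)))
A=q[q[:,2]<.012]; co=np.linalg.lstsq(np.c_[A[:,:2],np.ones(len(A))],A[:,2],rcond=None)[0]; print('pan slope',co)
# lid from first top frame
d0=np.load('pics/s7.npy'); P0=(np.stack([(u-K[0,2])/K[0,0],(v-K[1,2])/K[1,1],np.ones_like(u)],-1)*d0[...,None]-c['t'])@Rm
m=(P0[...,0]>.62)&(P0[...,0]<.75)&(P0[...,1]>.14)&(P0[...,1]<.36)&(P0[...,2]>.065)&(P0[...,2]<.26)
q=np.array([S(-7,0).T@(x-comp(0,-.0285,0)) for x in P0[m]]); print('lid',len(q))
for z in(.07,.09,.11,.13,.15,.17,.19,.21):
    k=q[abs(q[:,2]-z)<.008]; 
    if len(k): print(z,np.median(k[:,0]),k[:,1].min(),k[:,1].max(),len(k))
E
```

```text
time: 26.6
position: [0.4912, 0.005, 0.2525]
ee_rot: [0.035, 0.999, -0.0, 0.0]
force: [0.4, 0.4, -0.1]
finger_gap: 1.001
pan 573 [ 0.5237 -0.043  -0.    ] [0.6157 0.0536 0.0293] ((569.9537353515625, 6.688480377197266), (94.22138977050781, 87.96881103515625), 85.47509002685547)
pan slope [-0.0115 -0.0036  0.0119]
lid 1715
0.07 0.07290844847832259 -0.08666809810735596 0.0832646069446329 167
0.09 0.07580119356192261 -0.08997178189713295 0.08607233232068864 171
0.11 0.07851113261857981 -0.0893040026263915 0.0838791172083773 179
0.13 0.08129586755367914 -0.08751954427165923 0.08795426036234472 188
0.15 0.0840374130338376 -0.08740577780164996 0.08472035883950198 189
0.17 0.08693320967462378 -0.0875444749030271 0.08660756204796363 196
0.19 0.08720220800382857 -0.07313529154125491 0.07884971677598857 118
0.21 0.08404737589918625 -0.03195981281941315 0.02892052273217651 99
```

View pics/c8.png

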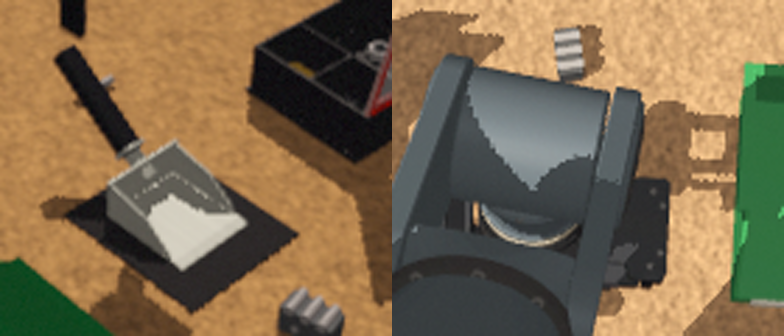

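The scoop lies flat in the middle of the mat (pan centre about (.570,.007), slope about 0.01). The lid is at about 98° with its hinge at compartment x ≈ 65 mm. I'll check the clearance behind the lid and plan the closing push.

```bash
cat >> h.py <<'E'
MID=-.0285; HX,HZ=.065,.0515
def tip(phi,p,r=.105,y=-.055,press=0.):
    f=np.radians(phi); c=.005+.010*abs(np.sin(f-np.radians(p)))-press
    x=HX-r*np.cos(f)+c*np.sin(f); z=HZ+r*np.sin(f)+c*np.cos(f)
    return comp(x,MID+y,z)
TIP=(0,0,-.019)
E
python3 - <<'E'
from h import *
c=eyes.camera_info('top'); d=np.load('pics/top.npy'); Rm=np.array(c['R']);K=c['mtx']
v,u=np.mgrid[:480,:640]
P=((np.stack([(u-K[0,2])/K[0,0],(v-K[1,2])/K[1,1],np.ones_like(u)],-1)*d[...,None]-c['t'])@Rm)[d>0]
print('heights mm, rows y .1... cols x .62..')
for y in np.arange(.10,.42,.03):
    print('%.2f'%y,[int(1000*np.max(P[(abs(P[:,0]-x)<.015)&(abs(P[:,1]-y)<.015)][:,2],initial=0)) for x in np.arange(.62,.95,.03)])
T=tip(98,35)
rel(tip(98,35)+S(-7,0)@[.04,0,.12],-7,35,TIP); rel(tip(98,35)+S(-7,0)@[.03,0,0],-7,35,TIP); print(T)
E
```

```text
heights mm, rows y .1... cols x .62..
0.10 [5, 8, 6, 6, 5, 8, 6, 19, 22, 35, 37]
0.13 [6, 5, 7, 7, 7, 6, 5, 15, 19, 27, 23]
0.16 [60, 187, 7, 6, 6, 7, 6, 5, 13, 18, 19]
0.19 [58, 187, 7, 7, 7, 6, 7, 8, 5, 7, 8]
0.22 [57, 229, 190, 0, 4, 6, 5, 5, 79, 72, 6]
0.25 [12, 227, 223, 0, 6, 73, 95, 100, 109, 103, 92]
0.28 [11, 227, 224, 0, 5, 100, 100, 110, 112, 116, 108]
0.31 [13, 150, 187, 0, 78, 107, 104, 149, 166, 194, 208]
0.34 [56, 130, 184, 0, 81, 107, 108, 147, 170, 189, 204]
0.37 [7, 6, 6, 3, 77, 101, 105, 147, 147, 147, 100]
0.40 [7, 7, 6, 7, 5, 93, 102, 102, 100, 108, 100]
[-0.2413  0.1947 -0.0797] [-0.97 35.36  2.9 ] TCP [0.747 0.182 0.335]
[-0.2305  0.1954  0.0403] [-0.97 35.36  2.9 ] TCP [0.737 0.183 0.215]
[0.667  0.192  0.1575]
```

```bash
python3 -m creep '[[0,0,-0.02,0,0,0,0.05],[-0.005,0.005,-0.06,0,0,0,0.0],[-0.02,0.016,-0.1,0,3,0.3,0.0],[-0.05,0.04,-0.13,-0.2,8,0.6,0.0],[-0.085,0.07,-0.14,-0.4,13,1,0.0],[-0.12,0.1,-0.14,-0.5,18,1.5,0.0],[-0.155,0.13,-0.14,-0.6,23,2,0.0],[-0.185,0.153,-0.13,-0.8,28,2.4,0.0]]'; python3 - <<'E'
from h import *
print(cur()[2]['joints'])
rel(tip(98,35)+S(-7,0)@[.045,0,.09],-7,35,TIP); rel(tip(98,35)+S(-7,0)@[.03,0,0],-7,35,TIP)
E
```

```text
time: 27.7
position: [0.6877, 0.1459, 0.3794]
ee_rot: [0.054, 0.968, 0.015, -0.243]
force: [0.3, -0.7, -0.0]
finger_gap: 0.171
[ 0.027   0.7686  0.7911  0.0787  2.0688 -1.4115]
[-0.0877  0.0424  0.0377] [-0.11  6.77  0.57] TCP [0.752 0.182 0.305]
[-0.117   0.0423  0.1241] [-0.11  6.77  0.57] TCP [0.737 0.183 0.215]
```

```bash
python3 -m creep '[[-0.025,0.012,0.011,0,2,0.2,0],[-0.058,0.028,0.025,0,4.5,0.4,0],[-0.08,0.039,0.034,0,6.3,0.5,0],[-0.088,0.042,0.038,0,6.8,0.5,0],[-0.094,0.042,0.055,0,6.8,0.5,0],[-0.102,0.042,0.079,0,6.8,0.5,0],[-0.11,0.042,0.103,0,6.8,0.5,0],[-0.116,0.042,0.121,0,6.8,0.5,0]]'; python3 - <<'E'
from h import *
print(cur()[2]['joints'])
for f in(98,92,85,78,70,62,54,46): rel(tip(f,35),-7,35,TIP)
E
```

```text
time: 28.7
position: [0.7358, 0.1815, 0.2181]
ee_rot: [0.058, 0.952, 0.018, -0.3]
force: [-1.2, -0.3, -0.1]
finger_gap: 0.006
[ 0.0622  1.0329  0.6684  0.1161  2.0398 -1.3666]
[0.0222 0.0021 0.0195] [-0.1   0.05  0.01] TCP [0.707 0.187 0.215]
[0.0329 0.0022 0.024 ] [-0.1   0.05  0.01] TCP [0.696 0.189 0.217]
[0.0448 0.0022 0.0308] [-0.1   0.05  0.01] TCP [0.682 0.19  0.219]
[0.0557 0.0022 0.0391] [-0.1   0.05  0.01] TCP [0.668 0.192 0.218]
[0.0668 0.0022 0.0503] [-0.1   0.05  0.01] TCP [0.653 0.194 0.215]
[0.0762 0.0022 0.0631] [-0.1   0.05  0.01] TCP [0.638 0.196 0.21 ]
[0.0836 0.0023 0.0773] [-0.1   0.05  0.01] TCP [0.624 0.197 0.203]
[0.0888 0.0023 0.0925] [-0.1   0.05  0.01] TCP [0.611 0.199 0.193]
```

```bash
python3 -m creep '[[0.01,0.001,0.01,0,0,0,0],[0.022,0.002,0.0195,0,0,0,0],[0.033,0.002,0.024,0,0,0,0],[0.045,0.002,0.031,0,0,0,0],[0.0557,0.002,0.039,0,0,0,0],[0.0668,0.002,0.05,0,0,0,0],[0.076,0.002,0.063,0,0,0,0],[0.0836,0.002,0.077,0,0,0,0]]'; python3 - <<'E'
from h import *
print(cur()[2]['force'])
for f in(46,38,30,23,16,10,5,0): rel(tip(f,35),-7,35,TIP)
im,d=snap('scene','s9')
c=eyes.camera_info('scene'); Rm=np.array(c['R']);K=c['mtx']; v,u=np.mgrid[:480,:640]
P=((np.stack([(u-K[0,2])/K[0,0],(v-K[1,2])/K[1,1],np.ones_like(u)],-1)*d[...,None]-c['t'])@Rm).reshape(-1,3)
q=(P-comp(0,MID,0))@S(-7,0); q=q[(abs(q[:,1]-.065)<.02)&(q[:,2]>.06)&(q[:,2]<.2)&(abs(q[:,0])<.09)]
print(len(q), np.polyfit(q[:,0],q[:,2],1) if len(q)>20 else '')
E
```

```text
time: 29.7
position: [0.6249, 0.1972, 0.2041]
ee_rot: [0.058, 0.953, 0.018, -0.298]
force: [0.7, 0.0, -0.9]
finger_gap: 0.003
[ 0.723   0.0159 -0.9427]
[0.0051 0.0001 0.0169] [-0.06  0.27  0.03] TCP [0.611 0.199 0.193]
[0.008  0.0001 0.0327] [-0.06  0.27  0.03] TCP [0.6   0.2   0.182]
[0.0086 0.0001 0.047 ] [-0.06  0.27  0.03] TCP [0.591 0.201 0.17 ]
[0.0078 0.0001 0.0586] [-0.06  0.27  0.03] TCP [0.586 0.202 0.16 ]
[0.0056 0.0001 0.0701] [-0.06  0.27  0.03] TCP [0.581 0.203 0.15 ]
[0.0027 0.0001 0.0797] [-0.06  0.27  0.03] TCP [0.578 0.203 0.14 ]
[-0.0004  0.0001  0.0876] [-0.06  0.27  0.03] TCP [0.576 0.203 0.132]
[-0.0041  0.0001  0.0952] [-0.06  0.27  0.03] TCP [0.574 0.203 0.124]
283 [-1.3576  0.1505]
```

```bash
python3 -m creep '[[0.005,0,0.0169,0,0,0,0],[0.008,0,0.0327,0,0,0,0],[0.0086,0,0.047,0,0,0,0],[0.0078,0,0.0586,0,0,0,0],[0.0056,0,0.07,0,0,0,0],[0.0027,0,0.08,0,0,0,0],[-0.0004,0,0.0876,0,0,0,0],[-0.0035,0,0.094,0,0,0,0]]'; python3 -m creep '[[-0.0005,0,0.001,0,0,0,0],[-0.001,0,0.002,0,0,0,0],[-0.0015,0,0.003,0,0,0,0],[-0.002,0,0.004,0,0,0,0],[-0.002,0,0.004,0,0,0,0],[-0.002,0,0.004,0,0,0,0],[-0.002,0,0.004,0,0,0,0],[-0.002,0,0.004,0,0,0,0]]'; cat >> h.py <<'E'
def lidfit():
    im,d=eyes.capture('scene')
    c=eyes.camera_info('scene'); Rm=np.array(c['R']);K=c['mtx']; v,u=np.mgrid[:480,:640]
    P=((np.stack([(u-K[0,2])/K[0,0],(v-K[1,2])/K[1,1],np.ones_like(u)],-1)*d[...,None]-c['t'])@Rm).reshape(-1,3)
    q=(P-comp(0,MID,0))@S(-7,0); a=q[(abs(q[:,1]-.065)<.02)&(q[:,2]>.04)&(q[:,2]<.1)&(abs(q[:,0])<.06)]
    print('lid',len(a), np.polyfit(a[:,0],a[:,2],1))
    b=q[(abs(q[:,1])<.028)&(q[:,0]<-.06)&(q[:,0]>-.125)&(q[:,2]>.03)&(q[:,2]<.1)]
    for x in np.arange(-.12,-.055,.01):
        k=b[abs(b[:,0]-x)<.005]; print(round(x,3),len(k),np.median(k[:,2]) if len(k) else '')
E
python3 - <<'E'
from h import *
print(cur()[2]['force']); lidfit()
E
```

```text
time: 30.75
position: [0.5743, 0.2033, 0.1236]
ee_rot: [0.058, 0.952, 0.018, -0.3]
force: [1.3, -0.3, 0.4]
finger_gap: 0.008
time: 31.75
position: [0.5743, 0.2034, 0.1228]
ee_rot: [0.058, 0.952, 0.018, -0.299]
force: [0.8, -1.2, 11.7]
finger_gap: 0.001
[ 0.7931 -1.1855 11.7079]
lid 228 [0.0041 0.0568]
-0.12 0 
-0.11 0 
-0.1 0 
-0.09 0 
-0.08 0 
-0.07 0 
-0.06 0
```

The lid is shut (fitted slope 0.004, top at about 61 mm). Next I'll lift off, locate the latch by depth, then go round to its front.

```bash
cat >> h.py <<'E'
def ltip(psi,r=.025,y=0,press=0.,up=0.,L=(-.0695,.053)):
    f=np.radians(psi); c=.0015+.010*abs(np.sin(f))-press
    return comp(L[0]-r*np.cos(f)-c*np.sin(f),MID+y,L[1]-r*np.sin(f)+c*np.cos(f)+up)
E
python3 - <<'E'
from h import *
rel(cur()[0]+np.array([.0,.0,.1]),-7,20,(0,0,.051))
rel(ltip(0,up=.05),-7,0,TIP)
E
```

```text
[ 0.0572 -0.0001 -0.082 ] [ -0.06 -14.89   0.06] TCP [0.574 0.203 0.223]
[0.1093 0.0552 0.0083] [ -0.05 -34.89   0.07] TCP [0.487 0.27  0.178]
```

```bash
python3 -m creep '[[0.012,0,-0.017,0,-2,0,0],[0.033,0,-0.047,0,-7,0,0],[0.052,0.005,-0.075,0,-13,0,0],[0.066,0.018,-0.07,0,-19,0,0],[0.078,0.032,-0.05,0,-25,0,0],[0.09,0.044,-0.028,0,-30,0,0],[0.102,0.053,-0.005,0,-34,0,0],[0.109,0.055,0.008,0,-35,0,0]]'; python3 - <<'E'
from h import *
lidfit()
im,d=eyes.capture('top'); c=eyes.camera_info('top'); Rm=np.array(c['R']);K=c['mtx']; v,u=np.mgrid[:480,:640]
P=((np.stack([(u-K[0,2])/K[0,0],(v-K[1,2])/K[1,1],np.ones_like(u)],-1)*d[...,None]-c['t'])@Rm)
hsv=cv2.cvtColor(im,cv2.COLOR_RGB2HSV); red=(hsv[...,1]>150)&(hsv[...,2]>80)&((hsv[...,0]<8)|(hsv[...,0]>172))
q=(P[red]-comp(0,MID,0))@S(-7,0); b=q[(abs(q[:,1])<.1)&(q[:,0]<-.02)&(q[:,0]>-.14)&(q[:,2]>-.01)&(q[:,2]<.1)]
print(len(b))
for x in np.arange(-.12,-.04,.01):
    k=b[abs(b[:,0]-x)<.005]; print(round(x,3),len(k),np.r_[np.median(k[:,2]),k[:,1].min(),k[:,1].max()] if len(k) else '')
rel(ltip(0,up=.003),-7,0,TIP)
for s in(0,12,25,38,50,62,74,90): rel(ltip(s),-7,0,TIP)
E
```

```text
time: 32.8
position: [0.4844, 0.27, 0.1752]
ee_rot: [0.059, 0.998, -0.001, 0.0]
force: [-0.0, -0.8, 0.4]
finger_gap: 0.006
lid 395 [0.0005 0.0569]
-0.12 0 
-0.11 0 
-0.1 30 0.04657554423437539
-0.09 35 0.04903747158923089
-0.08 31 0.05193130753995797
-0.07 35 0.05661802629998248
-0.06 19 0.05638087954731024
33
-0.12 0 
-0.11 0 
-0.1 2 [ 0.0454 -0.0223 -0.0006]
-0.09 0 
-0.08 0 
-0.07 0 
-0.06 10 [ 0.0565 -0.0816 -0.0655]
-0.05 7 [ 0.0591 -0.0832 -0.0804]
[-0.0032  0.0003  0.0434] [-0.15 -0.13  0.19] TCP [0.487 0.27  0.131]
[-0.0032  0.0003  0.0464] [-0.15 -0.13  0.19] TCP [0.487 0.27  0.128]
[-0.003   0.0003  0.0496] [-0.15 -0.13  0.19] TCP [0.487 0.27  0.125]
[-0.0031  0.0003  0.0533] [-0.15 -0.13  0.19] TCP [0.487 0.27  0.122]
[-0.0038  0.0003  0.0573] [-0.15 -0.13  0.19] TCP [0.488 0.269 0.118]
[-0.0051  0.0003  0.0612] [-0.15 -0.13  0.19] TCP [0.489 0.269 0.114]
[-0.0074  0.0003  0.0651] [-0.15 -0.13  0.19] TCP [0.491 0.269 0.11 ]
[-0.0107  0.0003  0.0689] [-0.15 -0.13  0.19] TCP [0.495 0.269 0.106]
[-0.0168  0.0003  0.0729] [-0.15 -0.13  0.19] TCP [0.501 0.268 0.102]
```

```bash
python3 -m creep '[[-0.001,0,0.01,0,0,0,0],[-0.003,0,0.03,0,0,0,0],[-0.003,0,0.046,0,0,0,0],[-0.003,0,0.0533,0,0,0,0],[-0.0038,0,0.0573,0,0,0,0],[-0.0051,0,0.0612,0,0,0,0],[-0.0074,0,0.0651,0,0,0,0],[-0.0107,0,0.0689,0,0,0,0]]'; python3 -m creep '[[-0.002,0,0.0015,0,0,0,0],[-0.004,0,0.003,0,0,0,0],[-0.006,0,0.004,0,0,0,0],[-0.008,0,0.004,0,0,0,0],[-0.01,0,0.004,0,0,0,0],[-0.012,0,0.004,0,0,0,0],[-0.012,0,0.004,0,0,0,0],[-0.012,0,0.004,0,0,0,0]]';python3 - <<'E'
from h import *
p,M,o=cur(); print(o['force'], (p-M@D@[0,0,.07]-comp(0,MID,0))@S(-7,0)); lidfit()
E
```

```text
time: 33.9
position: [0.4976, 0.2681, 0.1066]
ee_rot: [0.06, 0.998, -0.001, 0.001]
force: [-2.0, 0.3, 2.1]
finger_gap: 0.003
time: 34.9
position: [0.5022, 0.2671, 0.1022]
ee_rot: [0.061, 0.998, -0.002, -0.007]
force: [-14.5, 5.5, 9.2]
finger_gap: 0.006
[-14.5283   5.4646   9.1959] [-0.0804 -0.0009  0.0283]
lid 389 [-0.0044  0.0569]
-0.12 0 
-0.11 0 
-0.1 0 
-0.09 19 0.04705819884913081
-0.08 24 0.062194833128852864
-0.07 75 0.06118095830639355
-0.06 23 0.05696830020600597
```

```bash
python3 -m creep '[[0.003,0,0.0,0,0,0,0],[0.004,0,0.004,0,0,0,0],[0.003,0,0.006,0,0,0,0],[0.0,0,0.006,0,0,0,0],[-0.001,0,0.006,0,0,0,0],[-0.001,0,0.006,0,0,0,0],[-0.001,0,0.006,0,0,0,0],[-0.001,0,0.006,0,0,0,0]]'; python3 - <<'E'
from h import *
p,M,o=cur(); print(o['force'], (p-M@D@[0,0,.07]-comp(0,MID,0))@S(-7,0))
E
python3 -m creep '[[0.01,0,0,0,0,0,0],[0.03,0,0,0,0,0,0],[0.055,0,-0.01,0,0,0,0],[0.075,0,-0.03,0,0,0,0],[0.09,0,-0.055,0,0,0,0],[0.095,0,-0.07,0,0,0,0],[0.095,0,-0.08,0,0,0,0],[0.095,0,-0.08,0,0,0,0]]'
cat >> h.py <<'E'
def wristred():
    p,M,o=cur(); im,d=eyes.capture('wrist'); c=eyes.camera_info('wrist'); K=c['mtx']; T=np.array(c['mount'])
    v,u=np.mgrid[:480,:640]; dx,dy=u-K[0,2],v-K[1,2]; r=np.hypot(dx,dy)+1e-9; th=r/K[0,0]
    t=np.tan(np.minimum(th,1.5)); X=np.stack([t*dx/r,t*dy/r,np.ones_like(t)],-1)*d[...,None]
    W=(X@T[:3,:3].T+T[:3,3])@M.T+p
    q=(W-comp(0,MID,0))@S(-7,0); hsv=cv2.cvtColor(im,cv2.COLOR_RGB2HSV)
    red=(hsv[...,1]>130)&(hsv[...,2]>40)&((hsv[...,0]<8)|(hsv[...,0]>172))&(d>0)
    b=q[red&(abs(q[...,1])<.04)&(q[...,0]<-.05)&(q[...,0]>-.14)&(q[...,2]<.09)]
    print('red',len(b))
    for z in np.arange(.01,.07,.006):
        k=b[abs(b[:,2]-z)<.003]
        if len(k): print(round(z,3),len(k),np.median(k[:,0]),k[:,1].min(),k[:,1].max())
    cv2.imwrite('pics/wr.png',im[:,:,::-1])
E
python3 - <<'E'
from h import *
wristred(); lidfit()
E
```

```text
time: 35.95
position: [0.5021, 0.2666, 0.0961]
ee_rot: [0.061, 0.998, -0.002, -0.009]
force: [-16.5, 5.0, 10.3]
finger_gap: 0.003
[-16.5457   5.0155  10.326 ] [-0.0805 -0.0014  0.0221]
time: 36.95
position: [0.4176, 0.2783, 0.1772]
ee_rot: [0.061, 0.998, 0.0, 0.002]
force: [0.5, -0.4, -0.3]
finger_gap: 0.007
red 0
lid 393 [-0.0001  0.0569]
-0.12 0 
-0.11 0 
-0.1 0 
-0.09 0 
-0.08 0 
-0.07 29 0.057162878246189784
-0.06 26 0.05658329315048796
```

```bash
python3 -m creep '[[-0.01,0,-0.003,0,0,0,0],[-0.03,0,-0.01,0,0,0,0],[-0.05,0,-0.02,0,0,0,0],[-0.07,0,-0.03,0,0,0,0],[-0.085,0,-0.035,0,0,0,0],[-0.09,0,-0.035,0,0,0,0],[-0.09,0,-0.035,0,0,0,0],[-0.09,0,-0.035,0,0,0,0]]'
python3 - <<'E'
from h import *
wristred()
E
```

```text
time: 38.05
position: [0.5044, 0.2672, 0.2111]
ee_rot: [0.06, 0.998, -0.001, -0.0]
force: [-0.3, 0.5, 0.7]
finger_gap: 0.005
red 2097
0.01 5 -0.06260856361440706 -0.03139693924457396 0.03424025181838169
0.016 48 -0.06951371399358328 -0.030520343490851642 0.034311674859571775
0.022 263 -0.06938413518404288 -0.03235297773586305 0.035199773420688314
0.028 44 -0.06857818365746052 -0.03281368126602112 0.03556031123183898
0.034 159 -0.06882453747409677 -0.031806520420395265 0.03552546398080248
0.04 239 -0.0683068211464597 -0.03142719009608606 0.03496021190310368
0.046 121 -0.06838501947600431 -0.03055630473025677 0.0373739889810364
0.052 260 -0.06265007014143353 -0.0398767018147361 0.03961658780358982
0.058 946 -0.06671723237675399 -0.03143679740598404 0.03790711685745565
```

The latch hangs vertical against the case front: x is −69.5 to −68.4 mm from z = 16 to 46 mm, about 88°. One last numeric check of scoop and lid, then I'll hand in.

```bash
python3 - <<'E'
from h import *
lidfit()
im,d=eyes.capture('scene'); hsv=cv2.cvtColor(im,cv2.COLOR_RGB2HSV)
c=eyes.camera_info('scene'); Rm=np.array(c['R']);K=c['mtx']; v,u=np.mgrid[:480,:640]
P=(np.stack([(u-K[0,2])/K[0,0],(v-K[1,2])/K[1,1],np.ones_like(u)],-1)*d[...,None]-c['t'])@Rm
A=P[(abs(P[...,0]-.575)<.1)&(abs(P[...,1])<.08)&(hsv[...,2]>120)&(hsv[...,1]<40)&(P[...,2]<.012)]
print(len(A),cv2.minAreaRect((A[:,:2]*1000).astype(np.float32)),np.linalg.lstsq(np.c_[A[:,:2],np.ones(len(A))],A[:,2],rcond=None)[0])
print(status.get_obs()['force'],status.get_obs()['time']); print(job.close_job())
E
```

```text
lid 395 [-0.0015  0.057 ]
-0.12 0 
-0.11 0 
-0.1 0 
-0.09 0 
-0.08 0 
-0.07 32 0.056675501191754414
-0.06 19 0.05666664854360561
396 ((570.1705322265625, 0.33351898193359375), (61.21786117553711, 101.52395629882812), 69.17681121826172) [-0.0154 -0.0175  0.0139]
[-0.3576 -0.3356 -0.0718] 38.2
the job is handed in; nothing more can be done
None
```

I finished the job and handed it in at 38.2 s; the interface gave no verdict.

**What I did:** I scooped all six nuts out of the green bin and tipped them into the large compartment. Then I laid the scoop back on its mat, shut the lid from behind and folded the latch down.

**Last checks:**
- **Nuts:** the picture after tipping shows all six in the compartment, five flat and one standing on edge. I could not look inside again once the lid was shut.
- **Scoop:** it is flat and let go, with a floor slope under about 0.02 rad. Two depth fits put the pan centre about 5–10 mm from the mat centre, though they differ by 6 mm in y because the second outline was partly hidden.
- **Lid:** shut, with a fitted slope of about 0.002 rad.
- **Latch:** folded to about 88°, measured by depth from the wrist camera.
- **Gripper:** closed and clear of everything, with no contact force.

**What went off plan:**
- On the way to the case, the wrist came up against its limit, so the arm stopped short and rolled slightly. I levelled the scoop and corrected before tipping, and no nuts were lost.
- I did not measure the bystanders' positions again at the end.

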